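# Clear the ware board and unpack the drying stack

### The arm

A 6-joint arm with a two-finger parallel gripper is mounted at the origin on the work surface. World frame = base frame: x ahead of the robot, y to its left, z up, the work surface at z = 0. Lengths are in m, angles in rad, forces in N, time in s.
With the tool pointing down it reaches from about 0.35 to 0.975 m from the base axis. Payload 4.9 kg.
Tool frame: the origin (TCP) lies at the very end of the fingers, on their centre line; the grasp point (between the pads) lies 19 mm behind it; z points along the fingers, x is the direction in which the jaws open and shut, and the axes are right-handed (so a half turn about z gives the same grasp; the last joint's range is limited). The gripper opens to 85 mm and grips with 20 to 120 N. Pads are 22 mm wide; open, the fingers measure 114 mm over their backs; the gripper's body (76 mm by 85 mm) begins 54 mm behind the grasp point. The pads swing forward as they close: fully open they stand 13 mm farther back than shut.
Start: joints at [-1.263, 0.053, 1.613, -0, 1.476, -0.119], TCP at [0.259, -0.569, 0.231] pointing down, gripper open.
Joint ranges: [-3.01, 3.01], [-1.01, 2.22], [0.06, 2.58], [-1.02, 4.17], [0.09, 2.62], [-3.14, 3.14]. Speed limits (rad/s): [2.57, 2.57, 3.14, 3.14, 3.14, 3.14].

### API

Orientations are given as a unit quaternion [w, x, y, z].
In Python, from plant import * gives the robot as it stands.
- The arm moves only by the shell command python3 -m inch 'ROWS'. ROWS is text: rows parted by semicolons, each of 7 numbers parted by spaces: the shift along the tool's x, y, z in m, then the turn, a rotation vector about the tool's x, y, z in rad, then the closure, from 0 (fully open) to 1 (shut). A call has 1 to 10 rows; each row shifts and turns the commanded pose from where the row before left it, along the tool's axes as they then stand; what a row does not reach is not made up. A row lasts 1/12 s, in which the tool goes at most 41.7 mm and 7.16 degrees, less where a joint would pass 70% of its speed; a pose out of reach is approached as far as the arm can. A call with a gripper value outside its range is refused whole. The fingers move at their own pace and stop on an object; the grip force is fixed at half the most. Time passes only in rows, so rows that do not move let the fingers close. It gives the time, the measured TCP pose, the force and the opening at its end, in the units of the state.
- state(): the state, without advancing time (a new reading comes with each control period).
- grab_frame(name): name is "scene" or "top"; returns the picture (384x512x3 uint8, blue, green, red); there is no depth.
- camera_info(name): a dict with "vertical_fov" (degrees; the focal length in pixels is half the picture's height over the tangent of half this angle, whatever the lens; pixels are square), "cx", "cy" (the principal point, pixels), "origin" and "rotation" of the camera in the world. Camera axes: x right, y down, z forward; pixel columns grow to the right and rows downward; lengths in m; the calibration is good to about 2 mm. A picture is of the moment at which its call begins. camera_info takes no time and is no camera call.
- job_done(): hands the job in, once; it reports no verdict.
The state is a dict: "time": time; "joint_pos": joint angles; "joint_vel": joint speeds; "joint_efforts": joint torques, N m; "tool_pos": TCP position; "tool_rot": TCP orientation; "contact_force": force on the tool from outside, world axes, zero at the start; "ft_torque": the same for the moment, N m; "gripper_width": opening from 0.0 (shut) to 1.0 (fully open).
Only numpy, scipy, OpenCV 4.12 (cv2) and the standard library are available. Lean on these libraries where they do the work, as an engineer would, in place of code of your own. Each camera call takes 0.05 s, during which the arm holds its last target.

### The job

Clear every scrap of clay off the wooden ware board into the black reclaim bowl. Only when the board is clean, unpack the drying stack onto it: set each clay coaster face up and flat, fully on the board, none touching another, and pile the plaster spacer bats from the stack squarely one on the other on top of the spare bat pile. The coasters and bats are brittle, so put them down without dropping them, and leave the grey teapot, the cup and the loose lid where they are.

Things in the scene. Friction and masses are not known exactly. Their poses are not given: they have to be found in the camera images.
- ware_board: Wooden ware board lying on the bench, 320 x 150 mm, 15 mm thick, fixed. Origin at the centre of its underside, x along its length, z up; top at z = 15 mm.
- scrap_bowl: Black glazed round reclaim bowl for clay scraps, fixed, 176 mm across the rim, 85 mm high, wall 6 mm, inner floor 7 mm above the bench and about 116 mm across. Origin at the centre of its underside, z up. It stands in any of four places around the board (left or right, near or far).
- drying_slab: Plaster slab 130 x 100 mm, 20 mm thick, fixed, on which the drying stack stands. Origin at the centre of its underside, x along its length, z up. It may stand in any of the same four places.
- bat_pile: Pile of two spare plaster bats, fixed, 120 x 85 mm on top, 32 mm high in all, with nothing on it at the start. Origin at the centre of its underside, x along its length, z up; top at z = 32 mm. It may stand in any of the same four places.
- teapot: Grey finished teapot, bystander, loose, about 92 mm across the belly, 145 mm over spout and handle, 90 mm high; origin at the centre of its foot. It takes the fourth of those places.
- tea_cup: Small empty clay cup, bystander, loose, 62 mm across, 45 mm high; origin at the centre of its foot. Absent in some runs.
- pot_lid: Lone teapot lid with a bead knob, bystander, loose, 64 mm across, 31 mm high; origin at the centre of its underside.
- coaster_top: Round flat clay coaster (cup stand), dry but unfired and brittle, 58 mm across, 14 mm thick, shallow recess in its upper face, about 75 g. Origin at the centre of its underside, z up. In the drying stack: on top of the upper spacer, absent in some runs (then the upper spacer is the top of the stack).
- coaster_mid: Round flat clay coaster (cup stand), dry but unfired and brittle, 58 mm across, 14 mm thick, shallow recess in its upper face, about 75 g. Origin at the centre of its underside, z up. In the drying stack: between the two plaster spacers.
- coaster_low: Round flat clay coaster (cup stand), dry but unfired and brittle, 58 mm across, 14 mm thick, shallow recess in its upper face, about 75 g. Origin at the centre of its underside, z up. In the drying stack: the lowest, directly on the drying slab.
- bat_top: Plaster spacer bat, 100 x 62 mm, 14 mm thick, about 110 g. Origin at the centre of its underside, x along its length (roughly along the drying slab's length at the start), z up. In the drying stack: the upper spacer, on coaster_mid.
- bat_low: Plaster spacer bat, 100 x 62 mm, 14 mm thick, about 110 g. Origin at the centre of its underside, x along its length (roughly along the drying slab's length at the start), z up. In the drying stack: the lower spacer, on coaster_low.
- scrap1: Chunky scrap of stiff clay lying on the ware board, about 36 (x) x 28 (y) x 24 (z) mm with a small lump sticking out some 9 mm at its +x end, 45 g. Origin at the centre of the main block. Three to five of the five scraps are present.
- scrap2: Chunky scrap of stiff clay lying on the ware board, about 40 (x) x 26 (y) x 24 (z) mm with a small lump sticking out some 9 mm at its +x end, 45 g. Origin at the centre of the main block. Three to five of the five scraps are present.
- scrap3: Chunky scrap of stiff clay lying on the ware board, about 34 (x) x 30 (y) x 24 (z) mm with a small lump sticking out some 9 mm at its +x end, 45 g. Origin at the centre of the main block. Three to five of the five scraps are present.
- scrap4: Chunky scrap of stiff clay lying on the ware board, about 38 (x) x 27 (y) x 24 (z) mm with a small lump sticking out some 9 mm at its +x end, 45 g. Origin at the centre of the main block. Three to five of the five scraps are present.
- scrap5: Chunky scrap of stiff clay lying on the ware board, about 36 (x) x 26 (y) x 24 (z) mm with a small lump sticking out some 9 mm at its +x end, 45 g. Origin at the centre of the main block. Three to five of the five scraps are present.
Things that resemble listed ones, but are neither listed nor needed, are in the scene too. Leave any turquoise look-alike of the scrap2 alone. Leave any green look-alike of the bat_low alone.

How it is judged:
On the way, in this order (a step that is already met when the one before it is completed fails the run):
1. every scrap is in the reclaim bowl (horizontal distance between each of scrap1, scrap2, scrap3, scrap4, scrap5 and scrap_bowl below 0.074 m and height (world z) of each of scrap1, scrap2, scrap3, scrap4, scrap5 below 0.082 m), for 0.2 s.
2. after that, the first coaster is put on the board (((x of coaster_top in the frame of ware_board between -0.134 and 0.134 m and y of coaster_top in the frame of ware_board between -0.049 and 0.049 m and height (world z) of coaster_top between 0.01 and 0.02 m and angle between coaster_top's own z axis and vertical below 0.12 rad) or (x of coaster_mid in the frame of ware_board between -0.134 and 0.134 m and y of coaster_mid in the frame of ware_board between -0.049 and 0.049 m and height (world z) of coaster_mid between 0.01 and 0.02 m and angle between coaster_mid's own z axis and vertical below 0.12 rad) or (x of coaster_low in the frame of ware_board between -0.134 and 0.134 m and y of coaster_low in the frame of ware_board between -0.049 and 0.049 m and height (world z) of coaster_low between 0.01 and 0.02 m and angle between coaster_low's own z axis and vertical below 0.12 rad))), for 0.2 s.
At the end, for the whole second after the job is handed in: All scraps in the bowl, below its rim. All coasters face up, flat, wholly on the board (3 mm overhang allowed), none touching. Both bats flat on the spare pile, one on the other, centred within 25 mm of pile and each other, lengthwise within 15 degrees. All at rest (all of step 1 and x of coaster_top in the frame of ware_board between -0.134 and 0.134 m and y of coaster_top in the frame of ware_board between -0.049 and 0.049 m and height (world z) of coaster_top between 0.01 and 0.02 m and angle between each of coaster_top, coaster_mid, coaster_low's own z axis and vertical below 0.12 rad and x of coaster_mid in the frame of ware_board between -0.134 and 0.134 m and y of coaster_mid in the frame of ware_board between -0.049 and 0.049 m and height (world z) of coaster_mid between 0.01 and 0.02 m and x of coaster_low in the frame of ware_board between -0.134 and 0.134 m and y of coaster_low in the frame of ware_board between -0.049 and 0.049 m and height (world z) of coaster_low between 0.01 and 0.02 m and horizontal distance between coaster_top and coaster_mid above 0.0585 m and horizontal distance between each of coaster_top, coaster_mid and coaster_low above 0.0585 m and horizontal distance between each of bat_top, bat_low and bat_pile below 0.025 m and height (world z) of bat_top between 0.027 and 0.051 m and angle between each of bat_top, bat_low's own z axis and vertical below 0.1 rad and angle between the x axis of each of bat_top, bat_low and the x axis of bat_pile, either way round below 0.26 rad and height (world z) of bat_low between 0.027 and 0.051 m and angle between the x axis of bat_top and the x axis of bat_low, either way round below 0.26 rad and horizontal distance between bat_top and bat_low below 0.025 m and linear speed of each of scrap1, scrap2, scrap3, scrap4, scrap5, coaster_top, coaster_mid, coaster_low, bat_top, bat_low below 0.03 m/s).
It fails at once if a bystander (teapot, cup, lid) is shifted more than 30 mm or knocked over (distance of any of teapot, tea_cup, pot_lid from where it was at the start of the episode above 0.03 m or angle between any of teapot, tea_cup, pot_lid's own z axis and vertical above 0.5 rad).
It fails at once if a coaster or spacer bat is dropped: it falls out of the fingers faster than 0.8 m/s (about 30 mm of fall) ((linear speed of coaster_top above 0.8 m/s and contact force between coaster_top and the fingers below 0.05 N) or (linear speed of coaster_mid above 0.8 m/s and contact force between coaster_mid and the fingers below 0.05 N) or (linear speed of coaster_low above 0.8 m/s and contact force between coaster_low and the fingers below 0.05 N) or (linear speed of bat_top above 0.8 m/s and contact force between bat_top and the fingers below 0.05 N) or (linear speed of bat_low above 0.8 m/s and contact force between bat_low and the fingers below 0.05 N)).
Of scrap1, scrap2, scrap3, scrap4, scrap5 only 3 to 5 are there at a start; the rules pass over those that are not, and their reading is None.
Of coaster_top, tea_cup only 1 to 2 are there at a start; the rules pass over those that are not, and their reading is None.
At some moment in a run one of scrap1, scrap2, scrap3, scrap4, scrap5 may be knocked a few centimetres aside while the robot is not near it.
It also fails if it takes over 210 s, if anything falls off the work surface, if the arm or the gripper's body presses on something with over 40 N, if the wrist force passes 120 N, or if a joint passes its speed limit or range.

## Working session

There is one attempt and no reset: what is moved stays moved. The work goes in short steps, Python scripts to look and compute and a shell command to move; the robot and the scene stay as the last step left them, time stands still between calls to the robot, and variables do not carry over. Pictures are saved under pics/ and viewed, and the job is handed in when it is done.

```bash
ls; mkdir -p pics
python3 - <<'E'
from plant import *
import cv2
s=state();print(s)
for n in("scene","top"):
    im=grab_frame(n);cv2.imwrite(f"pics/{n}0.png",im);print(n,camera_info(n))
E
```

```text
pics
{'time': 0.0, 'joint_pos': array([-1.26298260e+00,  5.33726119e-02,  1.61426486e+00,  2.38986344e-06,
        1.47598930e+00, -1.18981309e-01]), 'joint_vel': array([-6.59456373e-04, -6.45628460e-05,  1.37340578e-04, -4.09259745e-04,
       -1.14303884e-03,  2.28822224e-04]), 'joint_efforts': array([-1.90874271e-03, -3.93681514e+01, -3.70182967e+01, -2.56267058e-04,
        6.98191798e-03,  1.62447395e-05]), 'tool_pos': array([ 0.2585484 , -0.56834728,  0.23007065]), 'tool_rot': array([-6.49083454e-04,  8.40819183e-01, -5.41315128e-01, -7.83009833e-04]), 'contact_force': array([ 1.38992322, -0.08376064, -0.24637398]), 'ft_torque': array([ 0.01676261, -0.01901551,  0.01549963]), 'gripper_width': 0.9965875112607229}
scene {'vertical_fov': 55.963921583483206, 'cx': 250.06872734866803, 'cy': 188.13584585011643, 'origin': array([1.09048653, 0.33375761, 0.69331158]), 'rotation': array([-0.20225272,  0.47087551,  0.7877625 , -0.34176066])}
top {'vertical_fov': 53.74819328291033, 'cx': 260.0193294278998, 'cy': 185.91643139696953, 'origin': array([ 0.33871548, -0.00766225,  1.08713537]), 'rotation': array([ 0.04672344, -0.70147096,  0.70969541, -0.04569292])}
```

View pics/scene0.png

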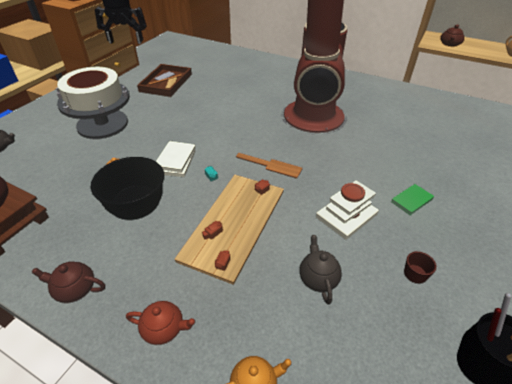

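View pics/top0.png

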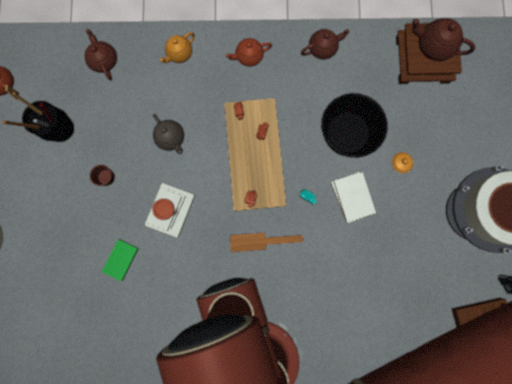

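```bash
python3 - <<'E'
import cv2
im=cv2.imread("pics/top0.png")
cv2.imwrite("pics/top0a.png",cv2.resize(im[60:330,160:460],None,fx=2.6,fy=2.2,interpolation=cv2.INTER_CUBIC))
E
cat > h.py <<'E'
import numpy as np,cv2
from plant import *
from scipy.spatial.transform import Rotation as R
def q2R(q): return R.from_quat(np.r_[q[1:],q[0]]).as_matrix()
CI={n:camera_info(n) for n in("scene","top")}
def un(n,u,v,z):
    c=CI[n];f=192/np.tan(np.radians(c["vertical_fov"]/2))
    d=q2R(c["rotation"])@np.array([(u-c["cx"])/f,(v-c["cy"])/f,1]);o=c["origin"]
    return o+d*(z-o[2])/d[2]
def pr(n,p):
    c=CI[n];f=192/np.tan(np.radians(c["vertical_fov"]/2))
    q=q2R(c["rotation"]).T@(np.array(p,float)-c["origin"])
    return np.array([c["cx"]+f*q[0]/q[2],c["cy"]+f*q[1]/q[2]])
def crop(src,dst,x0,y0,x1,y1,k):
    im=cv2.imread(src)if isinstance(src,str) else src
    im=cv2.resize(im[y0:y1,x0:x1],None,fx=k,fy=k,interpolation=cv2.INTER_CUBIC)
    for x in range((x0+9)//10*10,x1,10):
        L=8 if x%50 else 18
        cv2.line(im,(int((x-x0+.5)*k),0),(int((x-x0+.5)*k),L),(255,255,255),1)
        if x%50==0: cv2.putText(im,str(x),(int((x-x0)*k)+4,16),0,.45,(255,255,0),1)
    for y in range((y0+9)//10*10,y1,10):
        L=8 if y%50 else 18
        cv2.line(im,(0,int((y-y0+.5)*k)),(L,int((y-y0+.5)*k)),(255,255,255),1)
        if y%50==0: cv2.putText(im,str(y),(4,int((y-y0)*k)-3),0,.45,(255,255,0),1)
    cv2.imwrite(dst,im);return im
E
python3 - <<'E'
from h import *
crop("pics/top0.png","pics/t_board.png",210,80,330,230,4)
crop("pics/scene0.png","pics/s_board.png",165,150,305,290,4)
crop("pics/scene0.png","pics/s_stack.png",295,165,445,310,4)
crop("pics/top0.png","pics/t_stack.png",80,90,220,290,3)
print(pr("top",state()["tool_pos"]),pr("scene",state()["tool_pos"]))
E
```

```text
[514.55180124 269.3279179 ] [126.62574688  46.56467955]
```

View pics/t_board.png

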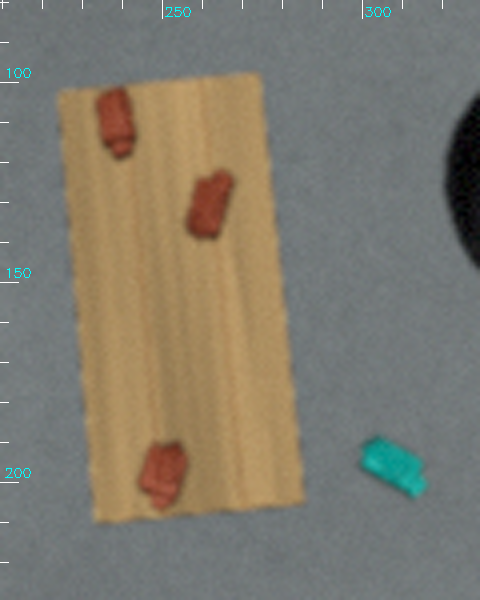

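View pics/s_board.png

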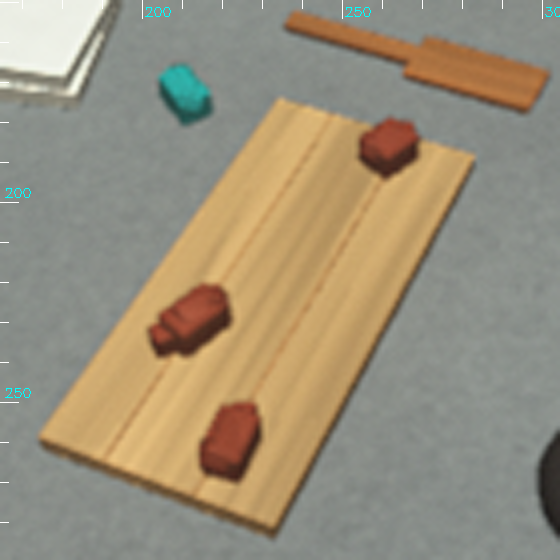

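View pics/s_stack.png

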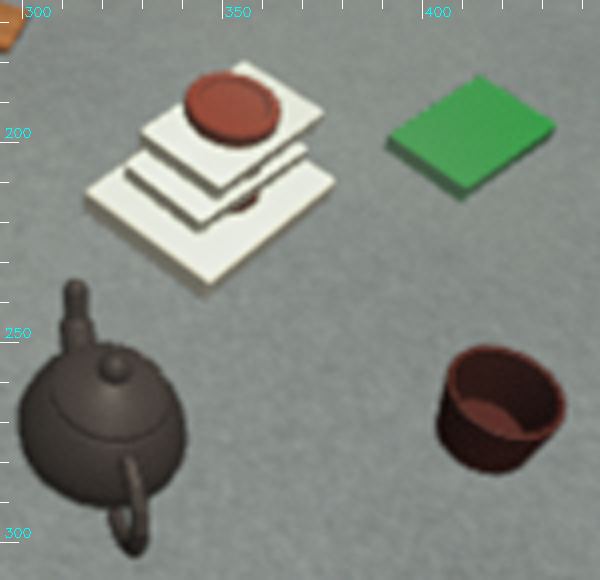

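View pics/t_stack.png

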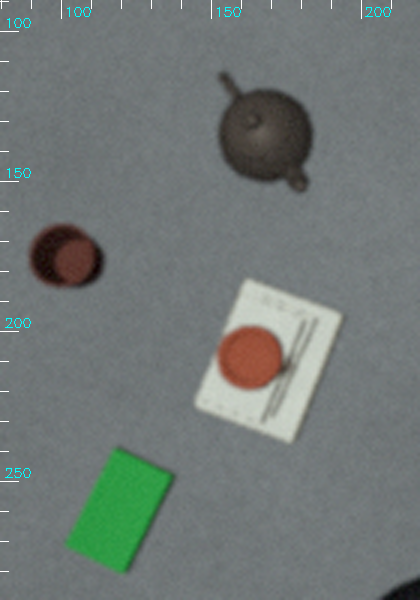

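Run:
```python
from h import *
np.set_printoptions(precision=4,suppress=True)
for n,P in(("top",[(225,102.5),(275,98),(286,205),(234,210)]),("scene",[(175,260),(234,174.5),(283.5,189),(233.5,280.5)])):
    w=np.array([un(n,*p,.015)[:2] for p in P]);print(n,w.tolist(),w.mean(0),[np.linalg.norm(w[i]-w[i-1]) for i in range(4)])
# segmentation of scraps (red-brown)
for n in("top","scene"):
    im=cv2.imread(f"pics/{n}0.png");h=cv2.cvtColor(im,cv2.COLOR_BGR2HSV)
    m=(((h[...,0]<9)|(h[...,0]>172))&(h[...,1]>110)&(h[...,2]>40)).astype(np.uint8)
    k,l,st,c=cv2.connectedComponentsWithStats(m)
    for i in range(1,k):
        if st[i,4]>25: print(n,st[i],c[i],un(n,*c[i],.03)[:2])
    g=((h[...,0]>80)&(h[...,0]<95)&(h[...,1]>120)).astype(np.uint8)
    print(n,"turq",cv2.connectedComponentsWithStats(g)[2:])
def show(nm,P,z,n="top"): print(nm,[un(n,*p,z)[:2] for p in P])
show("bowl rim",[(354,125)],.085)
show("cup",[(102,175)],.045);show("teapot",[(168,134)],.05);show("lid",[(403,162)],.02)
show("slab",[(162+.3,183.5),(194,195),(177,237),(145,225.5)],.02)
show("coastertop",[(163.5,208.5)],.11);show("coastertop",[(353,191)],.11,"scene")
show("pile",[(331.5,181),(361,172.5),(375,213),(346,222)],.032)
show("paddle",[(230,240),(302,238)],.01)
show("orangepot",[(178,48)],.05);show("redpot",[(250,52)],.05);show("pot",[(322,44)],.05)
```

```text
top [[0.7282978882650264, 0.09318736256351683], [0.7402457057046126, -0.05401248180983719], [0.4243193677048361, -0.07993206176266798], [0.41185976422659915, 0.06753353533593391]] [0.5762 0.0067] [np.float64(0.3174763065118116), np.float64(0.14768393455318463), np.float64(0.31698781627513734), np.float64(0.14799102691204655)]
scene [[0.7452674424570936, -0.048072182114551276], [0.4274201942587582, -0.07853441183494103], [0.41577371935540075, 0.07118890180991477], [0.7286741439268117, 0.0955475209627066]] [0.5793 0.01  ] [np.float64(0.14457509006780792), np.float64(0.3193036495669789), np.float64(0.15017560063628976), np.float64(0.31384712524412267)]
top [ 411   19   63   43 1351] [441.0644  38.1836] [ 0.9129 -0.5484]
top [ 86  30  30  49 722] [99.669  55.7175] [0.8708 0.4617]
top [307  30  41  28 632] [324.3797  43.1741] [ 0.9016 -0.2023]
top [227  39  44  27 646] [249.0511  51.7214] [0.8777 0.0209]
top [  0  67  13  28 218] [ 4.3532 79.3578] [0.8012 0.7377]
top [235 103   8  16  93] [238.6989 110.1935] [0.6993 0.0522]
top [257 124  11  15 102] [261.7941 131.1667] [ 0.6361 -0.0138]
t
[... 13549 characters left out ...]
   [482.    , 373.    ],
       [493.    , 372.    ],
       [471.    , 377.    ],
       [506.5   , 376.5   ]]))
bowl rim [array([ 0.6349, -0.2649])]
cup [array([0.5117, 0.4332])]
teapot [array([0.6255, 0.2502])]
lid [array([ 0.5433, -0.4169])]
slab [array([0.4893, 0.271 ]), array([0.4553, 0.1804]), array([0.338 , 0.2266]), array([0.371 , 0.3169])]
coastertop [array([0.4114, 0.2429])]
coastertop [array([0.4399, 0.2538])]
pile [array([ 0.4891, -0.2081]), array([ 0.5123, -0.2921]), array([ 0.3978, -0.3258]), array([ 0.3738, -0.2441])]
paddle [array([0.3279, 0.0794]), array([ 0.3311, -0.1234])]
orangepot [array([0.8815, 0.2264])]
redpot [array([0.8666, 0.0176])]
pot [array([ 0.8885, -0.1916])]
```

```bash
cat >> h.py <<'E'
def go(x,y,z,th=None):
    "th: yaw (deg) of the long axis; jaws across it (tool x at th-90). prints turn about tool z, then shifts in the tool axes after the turn"
    s=state();M=q2R(s["tool_rot"]);cur=np.degrees(np.arctan2(M[1,0],M[0,0]))
    turn=0 if th is None else -((th-90-cur+180)%360-180)
    if turn>90: turn-=180
    M2=M@R.from_rotvec([0,0,np.radians(turn)]).as_matrix()
    d=M2.T@(np.array([x,y,z])-s["tool_pos"])
    print("t %.2f tcp %s jaw %.1f tilt %.2f gw %.3f F %s j6 %.2f"%(s["time"],s["tool_pos"].round(4),cur,np.degrees(np.arccos(-M[2,2])),s["gripper_width"],s["contact_force"].round(1),s["joint_pos"][5]))
    print("turn %.4f rad  shift mm %s"%(np.radians(turn),(d*1000).round(1)))
E
python3 -c "
from h import *
go(.639,-.0135,.12,-17)
crop('pics/top0.png','pics/t_b.png',225,95,275,215,5)
"
```

```text
t 0.10 tcp [ 0.2586 -0.5684  0.2302] jaw -65.5 tilt 0.11 gw 0.997 F [ 0.6  1.3 -0.5] j6 -0.12
turn 0.7235 rad  shift mm [-641.7 -201.7  111. ]
```

View pics/t_b.png

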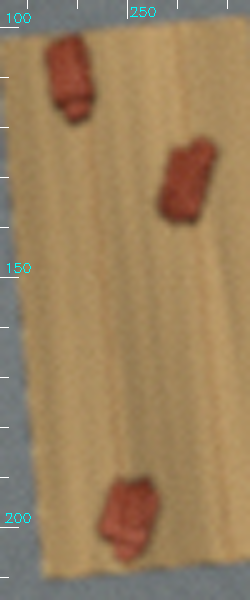

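```bash
python3 -m inch '0 0 0 0 0 0.1206 0; 0 0 0 0 0 0.1206 0; 0 0 0 0 0 0.1206 0; 0 0 0 0 0 0.1206 0; 0 0 0 0 0 0.1206 0; 0 0 0 0 0 0.1205 0; -0.038 -0.012 0 0 0 0 0; -0.038 -0.012 0 0 0 0 0; -0.038 -0.012 0 0 0 0 0; -0.038 -0.012 0 0 0 0 0' && python3 -m inch '-0.038 -0.012 0 0 0 0 0;-0.038 -0.012 0 0 0 0 0;-0.038 -0.012 0 0 0 0 0;-0.038 -0.012 0 0 0 0 0;-0.038 -0.012 0 0 0 0 0;-0.038 -0.012 0 0 0 0 0;-0.038 -0.012 0 0 0 0 0;-0.038 -0.012 0 0 0 0 0;-0.038 -0.012 0 0 0 0 0;-0.038 -0.012 0 0 0 0 0' ; python3 -c "
from h import *
go(.639,-.0135,.12,-17)"
```

```text
time: 0.93
tool_pos: [0.3494, -0.436, 0.2306]
tool_rot: [0.0, -0.594, 0.804, 0.0]
contact_force: [0.8, 0.1, -0.4]
gripper_width: 1.0
time: 1.77
tool_pos: [0.5754, -0.1073, 0.2308]
tool_rot: [-0.0, -0.595, 0.804, 0.0]
contact_force: [0.5, -0.7, 0.4]
gripper_width: 1.001
t 1.77 tcp [ 0.5754 -0.1073  0.2308] jaw -107.0 tilt 0.03 gw 1.001 F [ 0.5 -0.7  0.4] j6 1.56
turn 0.0002 rad  shift mm [-108.3  -33.4  110.8]
```

```bash
python3 -m inch '-0.036 -0.011 0.03 0 0 0 0; -0.036 -0.011 0.035 0 0 0 0; -0.036 -0.011 0.04 0 0 0 0.2; 0 0 0 0 0 0 0.2;0 0 0 0 0 0 0.2' ; python3 -c "
from h import *
cv2.imwrite('pics/top1.png',grab_frame('top'));im=grab_frame('scene');cv2.imwrite('pics/scene1.png',im)
crop(im,'pics/s1.png',150,120,310,290,4)
go(.639,-.0135,.018,-17)"
```

```text
time: 2.18
tool_pos: [0.6244, -0.0317, 0.1428]
tool_rot: [-0.002, -0.596, 0.803, 0.002]
contact_force: [-0.4, -0.0, 0.0]
gripper_width: 0.797
t 2.28 tcp [ 0.6264 -0.0338  0.1473] jaw -107.0 tilt 0.05 gw 0.798 F [-0.1 -0.7  0.5] j6 1.70
turn -0.0001 rad  shift mm [-23.1  -6.1 129.3]
```

View pics/s1.png

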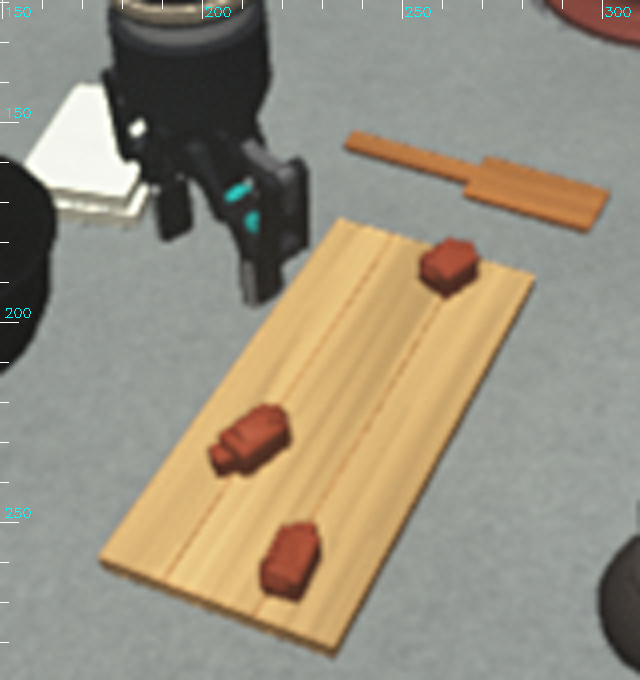

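```bash
python3 -m inch '-0.023 -0.006 0.02 0 0 0 0.2; 0 0 0.035 0 0 0 0.2; 0 0 0.035 0 0 0 0.2;0 0 0.025 0 0 0 0.2;0 0 0.014 0 0 0 0.2; 0 0 0 0 0 0 0.2' ; python3 -c "
from h import *
go(.639,-.0135,.018,-17)"; python3 -m inch '0 0 0 0 0 0 1;0 0 0 0 0 0 1;0 0 0 0 0 0 1;0 0 0 0 0 0 1;0 0 0 0 0 0 1;0 0 0 0 0 0 1'; python3 -c "
from h import *
im=grab_frame('scene');cv2.imwrite('pics/scene2.png',im)
crop(im,'pics/s2.png',150,140,310,290,4)
go(.639,-.0135,.018,-17)"
```

```text
time: 2.78
tool_pos: [0.6367, -0.014, 0.0155]
tool_rot: [-0.002, -0.594, 0.804, 0.001]
contact_force: [-0.6, 0.3, -0.3]
gripper_width: 0.801
t 2.78 tcp [ 0.6367 -0.014   0.0155] jaw -107.1 tilt 0.23 gw 0.801 F [-0.6  0.3 -0.3] j6 1.73
turn -0.0017 rad  shift mm [-1.2 -2.  -2.5]
time: 3.28
tool_pos: [0.641, -0.0135, 0.0209]
tool_rot: [0.002, -0.595, 0.804, -0.002]
contact_force: [-0.2, -0.9, 5.8]
gripper_width: 0.29
t 3.33 tcp [ 0.641  -0.0135  0.0209] jaw -107.0 tilt 0.30 gw 0.286 F [-0.4 -0.1  6.9] j6 1.73
turn 0.0001 rad  shift mm [0.6 1.9 2.9]
```

View pics/s2.png

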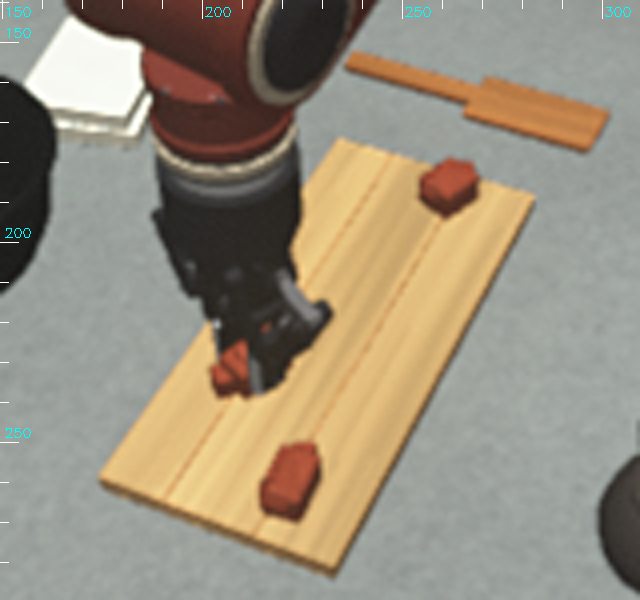

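```bash
python3 -m inch '0 0 -0.03 0 0 0 1;0 0 -0.04 0 0 0 1;0 0 -0.04 0 0 0 1;0 0 -0.02 0 0 0 1'; python3 -c "
from h import *
go(.65,-.25,.15)"
```

```text
time: 3.67
tool_pos: [0.6413, -0.0133, 0.1545]
tool_rot: [0.003, -0.595, 0.804, -0.003]
contact_force: [1.3, 0.8, 1.3]
gripper_width: 0.288
t 3.67 tcp [ 0.6413 -0.0133  0.1545] jaw -107.0 tilt 0.50 gw 0.288 F [1.3 0.8 1.3] j6 1.73
turn 0.0000 rad  shift mm [223.8 -77.5   4.8]
```

```bash
python3 -m inch '0.037 -0.013 0 0 0 0 1;0.037 -0.013 0 0 0 0 1;0.037 -0.013 0 0 0 0 1;0.037 -0.013 0 0 0 0 1;0.037 -0.013 0 0 0 0 1;0.037 -0.013 0 0 0 0 1;0 0 0.035 0 0 0 1;0 0 0.035 0 0 0 1;0 0 0.02 0 0 0 1;0 0 0 0 0 0 1'; python3 -c "
from h import *
im=grab_frame('scene');crop(im,'pics/s3.png',60,60,240,230,4)
go(.65,-.25,.07)"
```

```text
time: 4.5
tool_pos: [0.6442, -0.2466, 0.0512]
tool_rot: [-0.002, -0.595, 0.804, 0.005]
contact_force: [-0.4, 1.3, -2.4]
gripper_width: 0.288
t 4.55 tcp [ 0.6461 -0.2472  0.0545] jaw -107.0 tilt 0.36 gw 0.290 F [-0.1  0.5 -0.4] j6 1.39
turn 0.0000 rad  shift mm [  1.5  -4.5 -15.5]
```

View pics/s3.png

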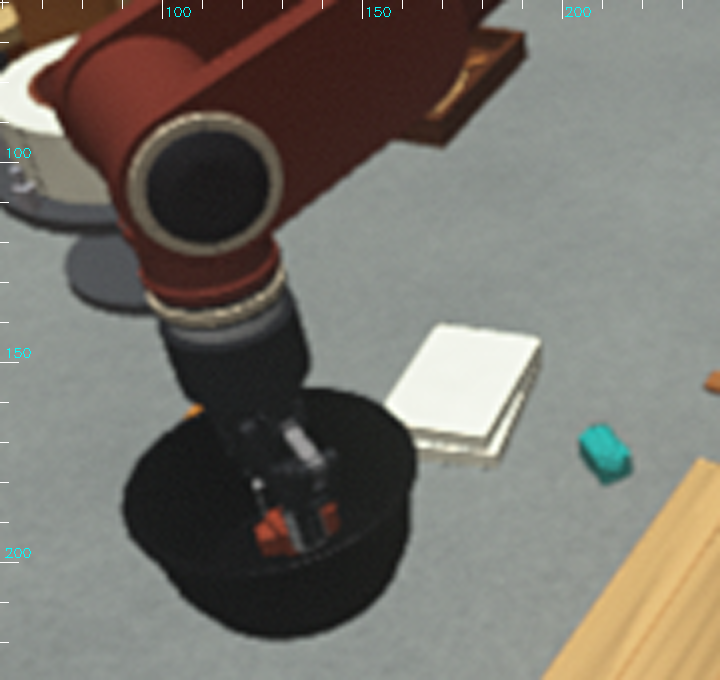

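```bash
python3 -m inch '0 0 0.02 0 0 0 1;0 0 0 0 0 0 0.4;0 0 0 0 0 0 0.4;0 0 0 0 0 0 0.4;0 0 -0.03 0 0 0 0.4;0 0 -0.04 0 0 0 0.2;0 0 -0.04 0 0 0 0.2'; python3 -c "
from h import *
im=grab_frame('scene');cv2.imwrite('pics/scene4.png',im);crop(im,'pics/s4.png',80,140,310,290,3.4)
cv2.imwrite('pics/top4.png',grab_frame('top'))
go(.445,.0205,.12,-22);go(.7015,.0525,.12,12)"
```

```text
time: 5.13
tool_pos: [0.648, -0.2478, 0.1496]
tool_rot: [-0.0, -0.595, 0.804, 0.0]
contact_force: [1.2, -0.2, -0.0]
gripper_width: 0.801
t 5.23 tcp [ 0.6538 -0.2507  0.1608] jaw -107.0 tilt 1.12 gw 0.798 F [1.  0.2 1.5] j6 1.39
turn 0.0875 rad  shift mm [-173.3  296.    34.7]
t 5.23 tcp [ 0.6538 -0.2507  0.1608] jaw -107.0 tilt 1.12 gw 0.798 F [1.  0.2 1.5] j6 1.39
turn -0.5059 rad  shift mm [-287.2 -109.1   38.9]
```

View pics/s4.png

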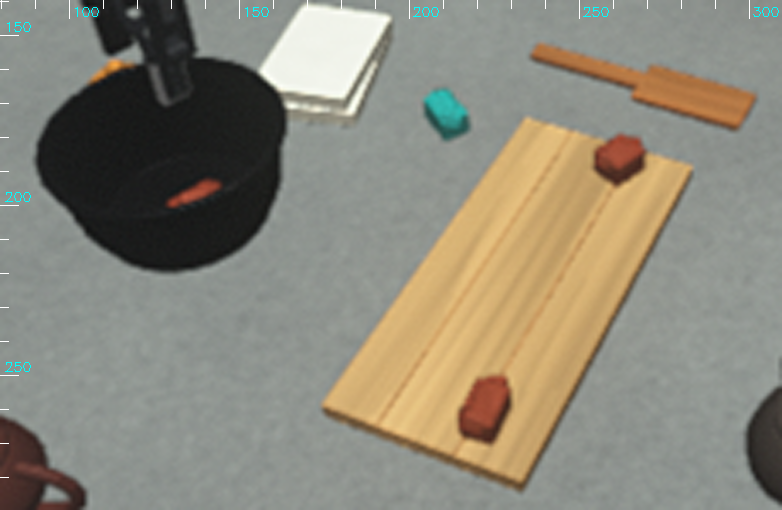

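View pics/top4.png

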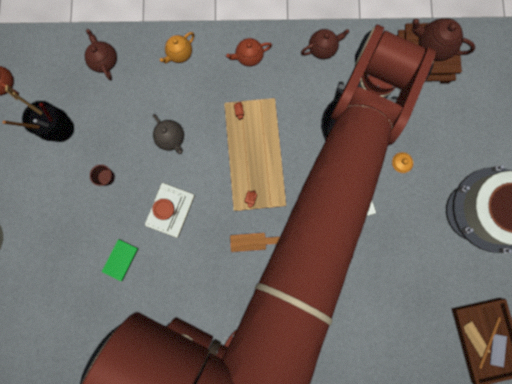

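```bash
python3 -m inch '0 0 0 0 0 -0.1012 0.2;0 0 0 0 0 -0.1012 0.2;0 0 0 0 0 -0.1012 0.2;0 0 0 0 0 -0.1012 0.2;0 0 0 0 0 -0.1012 0.2;-0.036 -0.0136 0 0 0 0 0.2;-0.036 -0.0136 0 0 0 0 0.2;-0.036 -0.0136 0 0 0 0 0.2;-0.036 -0.0136 0 0 0 0 0.2;-0.036 -0.0136 0 0 0 0 0.2'; python3 -m inch '-0.036 -0.0136 0 0 0 0 0.2;-0.036 -0.0136 0 0 0 0 0.2;-0.036 -0.0136 0 0 0 0 0.2;0 0 0.035 0 0 0 0.2;0 0 0.035 0 0 0 0.2;0 0 0 0 0 0 0.2;0 0 0 0 0 0 0.2'; python3 -c "
from h import *
go(.702,.0525,.021,12)"
```

```text
time: 6.07
tool_pos: [0.6784, -0.0564, 0.1502]
tool_rot: [-0.001, 0.777, -0.629, 0.002]
contact_force: [0.5, -0.8, 0.3]
gripper_width: 0.798
time: 6.65
tool_pos: [0.6935, 0.0565, 0.0764]
tool_rot: [0.001, 0.777, -0.629, -0.001]
contact_force: [-0.3, 0.4, 0.9]
gripper_width: 0.8
t 6.65 tcp [0.6935 0.0565 0.0764] jaw -78.0 tilt 0.21 gw 0.800 F [-0.3  0.4  0.9] j6 1.34
turn 0.0003 rad  shift mm [ 5.7 -7.7 55.4]
```

```bash
python3 -m inch '0.006 -0.008 0.02 0 0 0 0.2;0 0 0.025 0 0 0 0.2;0 0 0.01 0 0 0 0.2;0 0 0 0 0 0 0.2;0 0 0 0 0 0 1;0 0 0 0 0 0 1;0 0 0 0 0 0 1;0 0 0 0 0 0 1;0 0 0 0 0 0 1;0 0 0 0 0 0 1'; python3 -m inch '0 0 -0.03 0 0 0 1;0 0 -0.04 0 0 0 1;0 0 -0.04 0 0 0 1;0 0 -0.02 0 0 0 1;0 0 0 0 0 0 1'; python3 -c "
from h import *
im=grab_frame('scene');crop(im,'pics/s5.png',150,120,310,290,4)
go(.625,-.275,.15)"
```

```text
time: 7.48
tool_pos: [0.7057, 0.052, 0.0254]
tool_rot: [-0.001, 0.777, -0.629, 0.002]
contact_force: [-0.5, 0.9, 5.5]
gripper_width: 0.287
time: 7.9
tool_pos: [0.708, 0.0519, 0.1615]
tool_rot: [-0.004, 0.777, -0.629, 0.005]
contact_force: [0.0, 0.4, 1.3]
gripper_width: 0.287
t 7.95 tcp [0.7063 0.052  0.1577] jaw -78.0 tilt 0.46 gw 0.287 F [ 0.5 -1.3 -0.8] j6 1.33
turn 0.0000 rad  shift mm [302.9 147.6   7.1]
```

View pics/s5.png

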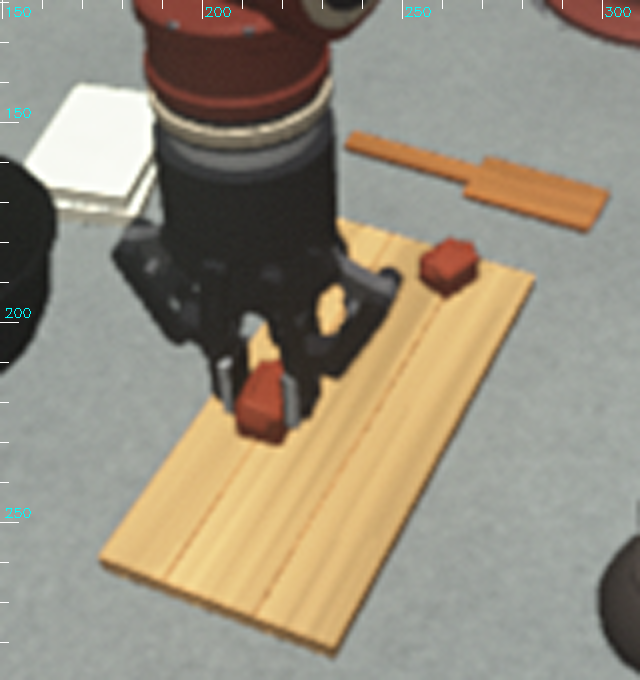

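```bash
python3 -m inch '0.0337 0.0164 0 0 0 0 1;0.0337 0.0164 0 0 0 0 1;0.0337 0.0164 0 0 0 0 1;0.0337 0.0164 0 0 0 0 1;0.0337 0.0164 0 0 0 0 1;0.0337 0.0164 0 0 0 0 1;0.0337 0.0164 0 0 0 0 1;0.0337 0.0164 0 0 0 0 1;0.0337 0.0164 0 0 0 0 1;0 0 0.03 0 0 0 1'; python3 -m inch '0 0 0.035 0 0 0 1;0 0 0.025 0 0 0 1;0 0 0.01 0 0 0 1;0 0 0 0 0 0 0.4;0 0 0 0 0 0 0.4;0 0 0 0 0 0 0.4;0 0 -0.03 0 0 0 0.4;0 0 -0.04 0 0 0 0.2;0 0 -0.04 0 0 0 0.2;0 0 0 0 0 0 0.2';python3 -c "
from h import *
im=grab_frame('scene');cv2.imwrite('pics/scene6.png',im);crop(im,'pics/s6.png',80,140,310,290,3.4)
t=grab_frame('top');crop(t,'pics/t6.png',220,90,300,220,4)
go(.445,.0205,.15,-22)"
```

```text
time: 8.78
tool_pos: [0.6236, -0.2835, 0.1277]
tool_rot: [0.001, 0.775, -0.632, 0.006]
contact_force: [1.0, -0.5, 1.2]
gripper_width: 0.286
time: 9.62
tool_pos: [0.6285, -0.2784, 0.1774]
tool_rot: [-0.002, 0.777, -0.629, 0.011]
contact_force: [2.1, -0.7, 2.4]
gripper_width: 0.797
t 9.72 tcp [ 0.6255 -0.2768  0.1697] jaw -78.0 tilt 0.64 gw 0.802 F [ 0.1  0.7 -0.5] j6 0.84
turn 0.5937 rad  shift mm [-208.   278.9   16.2]
```

View pics/s6.png

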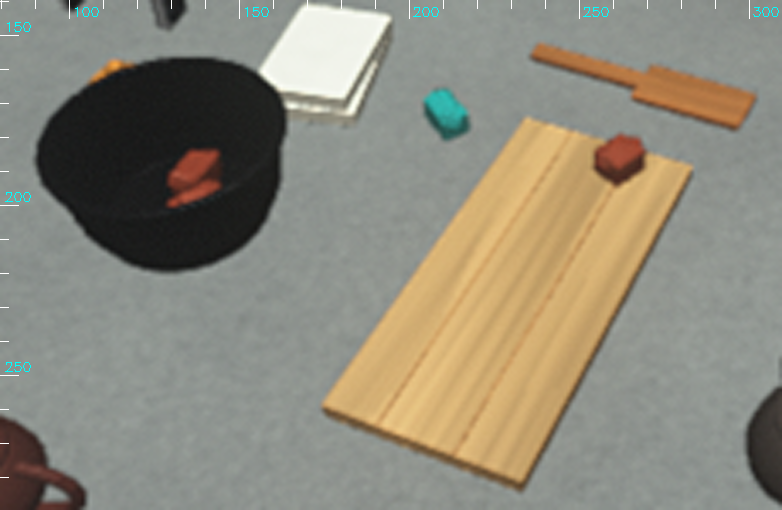

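View pics/t6.png

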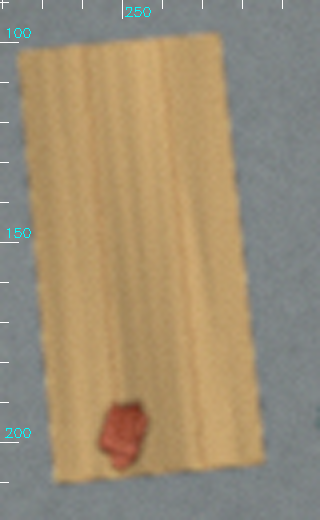

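```bash
python3 -m inch '0 0 0 0 0 0.105 0.2;0 0 0 0 0 0.105 0.2;0 0 0 0 0 0.105 0.2;0 0 0 0 0 0.105 0.2;0 0 0 0 0 0.105 0.2';python3 -c "
from h import *
go(.447,.0205,.1,-18)"
```

```text
time: 10.13
tool_pos: [0.6224, -0.275, 0.1622]
tool_rot: [-0.0, -0.585, 0.811, 0.0]
contact_force: [0.9, -0.4, -0.3]
gripper_width: 0.803
t 10.13 tcp [ 0.6224 -0.275   0.1622] jaw -108.4 tilt 0.04 gw 0.803 F [ 0.9 -0.4 -0.3] j6 1.37
turn -0.0064 rad  shift mm [-226.9  258.1   62.4]
```

```bash
python3 -m inch '-0.0252 0.0287 0 0 0 0 0.2;-0.0252 0.0287 0 0 0 0 0.2;-0.0252 0.0287 0 0 0 0 0.2;-0.0252 0.0287 0 0 0 0 0.2;-0.0252 0.0287 0 0 0 0 0.2;-0.0252 0.0287 0 0 0 0 0.2;-0.0252 0.0287 0 0 0 0 0.2;-0.0252 0.0287 0 0 0 0 0.2;-0.0252 0.0287 0 0 0 0 0.2;0 0 0.03 0 0 0 0.2'; python3 -m inch '0 0 0.035 0 0 0 0.2;0 0 0 0 0 0 0.2;0 0 0 0 0 0 0.2';python3 -c "
from h import *
go(.447,.0205,.021,-18)"
```

```text
time: 10.97
tool_pos: [0.449, 0.0243, 0.1382]
tool_rot: [0.005, -0.589, 0.808, -0.003]
contact_force: [2.1, -1.0, 0.1]
gripper_width: 0.798
time: 11.22
tool_pos: [0.4455, 0.0208, 0.0958]
tool_rot: [-0.002, -0.587, 0.809, 0.002]
contact_force: [-0.0, 0.4, 0.2]
gripper_width: 0.801
t 11.22 tcp [0.4455 0.0208 0.0958] jaw -108.1 tilt 0.29 gw 0.801 F [-0.   0.4  0.2] j6 1.77
turn -0.0011 rad  shift mm [-0.2 -1.9 74.8]
```

```bash
python3 -m inch '0 -0.002 0.03 0 0 0 0.2;0 0 0.03 0 0 0 0.2;0 0 0.014 0 0 0 0.2;0 0 0 0 0 0 0.2;0 0 0 0 0 0 1;0 0 0 0 0 0 1;0 0 0 0 0 0 1;0 0 0 0 0 0 1;0 0 0 0 0 0 1;0 0 0 0 0 0 1'; python3 -m inch '0 0 -0.03 0 0 0 1;0 0 -0.04 0 0 0 1;0 0 -0.04 0 0 0 1;0 0 -0.02 0 0 0 1;0 0 0 0 0 0 1'; python3 -c "
from h import *
im=grab_frame('scene');crop(im,'pics/s7.png',150,80,310,250,4)
go(.63,-.245,.15)
go(.63,-.285,.15)"
```

```text
time: 12.05
tool_pos: [0.4518, 0.0194, 0.0264]
tool_rot: [0.002, -0.587, 0.809, -0.002]
contact_force: [-1.0, -0.9, 6.4]
gripper_width: 0.333
time: 12.47
tool_pos: [0.4534, 0.0194, 0.1612]
tool_rot: [0.005, -0.587, 0.809, -0.004]
contact_force: [1.3, 0.1, -0.4]
gripper_width: 0.33
t 12.52 tcp [0.4517 0.0196 0.1578] jaw -108.1 tilt 0.46 gw 0.335 F [-0.8  0.2  0. ] j6 1.76
turn 0.0000 rad  shift mm [ 196.2 -251.5    9.5]
t 12.52 tcp [0.4517 0.0196 0.1578] jaw -108.1 tilt 0.46 gw 0.335 F [-0.8  0.2  0. ] j6 1.76
turn 0.0000 rad  shift mm [ 234.2 -264.     9.5]
```

View pics/s7.png

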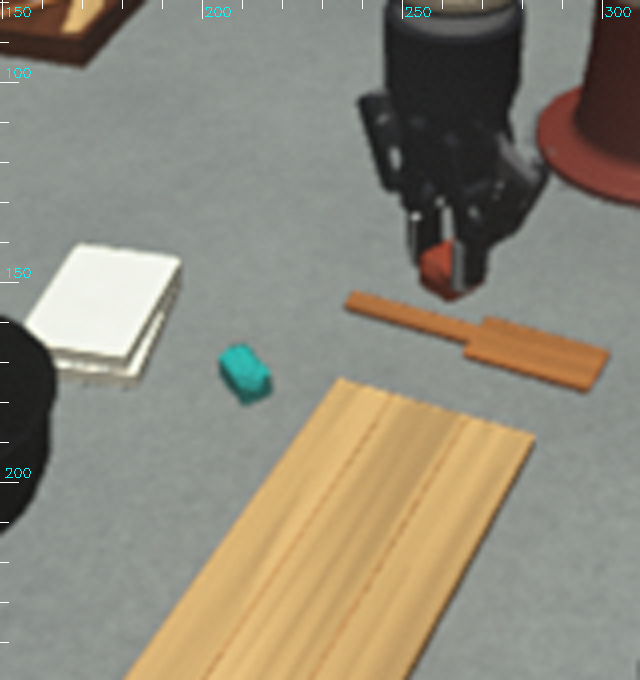

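```bash
python3 -m inch '0.0237 -0.0299 0 0 0 0 1;0.0237 -0.0299 0 0 0 0 1;0.0237 -0.0299 0 0 0 0 1;0.0237 -0.0299 0 0 0 0 1;0.0237 -0.0299 0 0 0 0 1;0.0237 -0.0299 0 0 0 0 1;0.0237 -0.0299 0 0 0 0 1;0.0237 -0.0299 0 0 0 0 1;0 0 0.03 0 0 0 1;0 0 0.035 0 0 0 1'; python3 -m inch '0 0 0.025 0 0 0 1;0 0 0.01 0 0 0 1;0 0 0 0 0 0 1;0 0 0 0 0 0 0.4;0 0 0 0 0 0 0.4;0 0 0 0 0 0 0.4;0 0 -0.03 0 0 0 0.4;0 0 -0.04 0 0 0 0.2;0 0 -0.04 0 0 0 0.2;0 0 -0.02 0 0 0 0.2';python3 -c "
from h import *
im=grab_frame('scene');cv2.imwrite('pics/scene8.png',im);crop(im,'pics/s8.png',80,140,310,290,3.4)
t=grab_frame('top');crop(t,'pics/t8.png',130,160,210,250,6)
go(.413,.249,.17,-21.5)"
```

```text
time: 13.35
tool_pos: [0.6203, -0.2378, 0.0897]
tool_rot: [0.001, -0.586, 0.81, -0.002]
contact_force: [0.5, -0.3, -1.1]
gripper_width: 0.33
time: 14.18
tool_pos: [0.6205, -0.2358, 0.1921]
tool_rot: [0.002, -0.587, 0.809, -0.005]
contact_force: [1.2, -0.4, 1.7]
gripper_width: 0.803
t 14.28 tcp [ 0.6215 -0.2363  0.193 ] jaw -108.1 tilt 0.83 gw 0.804 F [ 0.1 -0.4  0.3] j6 1.41
turn 0.0598 rad  shift mm [-375.1  372.2   17.2]
```

View pics/s8.png

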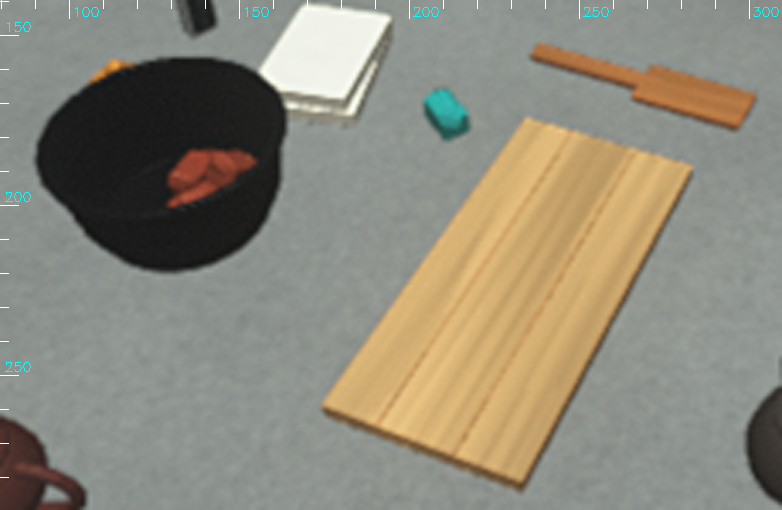

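View pics/t8.png

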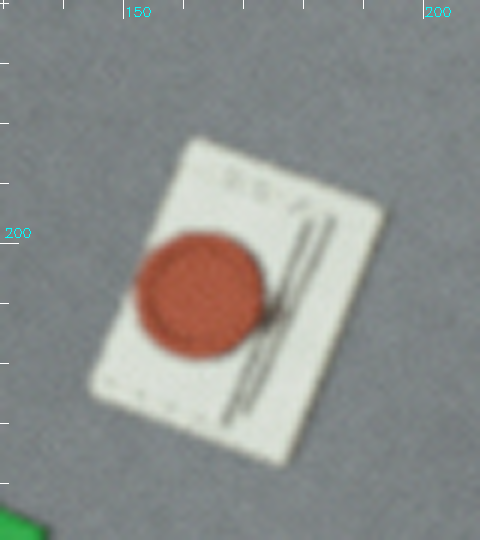

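Run:
```python
from h import *
np.set_printoptions(precision=4,suppress=True)
for z in(.083,.088,.09):print(z,un("scene",352.55,191.66,z),un("top",162.94,208.7,z))
P=np.array([un("scene",*p,.076)[:2] for p in[(355.5,179.8),(375.8,192.3),(349.3,212.0),(329.8,197.6)]]);print(P,P.mean(0),np.linalg.norm(P-np.roll(P,1,0),axis=1))
d=P[0]-P[3]+P[1]-P[2];print(np.degrees(np.arctan2(d[1],d[0])))
P=np.array([un("scene",*p,.048)[:2] for p in[(326.5,207.7),(345,220.7),(372,201.5)]]);print(P,(P[0]+P[2])/2,np.linalg.norm(P-np.roll(P,1,0),axis=1))
print("top lines", un("top",182,195.8,.076)[:2],un("top",168,230.8,.076)[:2], un("top",185.5,196,.048)[:2],un("top",170.3,229,.048)[:2])
S=np.array([un("scene",*p,.02)[:2] for p in[(378.5,210.3),(346,235.7),(316.3,213)]]);print(S,(S[0]+S[2])/2)
for z in(.03,.05,.06):print(un("scene",150,187,z))
```

```text
0.083 [0.4126 0.2498 0.083 ] [0.4129 0.2513 0.083 ]
0.088 [0.4182 0.2505 0.088 ] [0.4125 0.2501 0.088 ]
0.09 [0.4204 0.2508 0.09  ] [0.4124 0.2495 0.09  ]
[[0.3585 0.2427]
 [0.3801 0.2999]
 [0.4754 0.2623]
 [0.4512 0.2064]] [0.4163 0.2528] [0.0996 0.0612 0.1024 0.0609]
158.51702875780543
[[0.4599 0.2052]
 [0.4798 0.2584]
 [0.3856 0.2984]] [0.4227 0.2518] [0.1191 0.0568 0.1023]
top lines [0.4474 0.2027] [0.3546 0.2384] [0.4498 0.1989] [0.3598 0.2391]
[[0.3787 0.3196]
 [0.4984 0.2719]
 [0.4624 0.1832]] [0.4205 0.2514]
[ 0.5931 -0.2432  0.03  ]
[ 0.6081 -0.2258  0.05  ]
[ 0.6156 -0.2171  0.06  ]
```

Run:
```python
from h import *
t=grab_frame('top');crop(t,'pics/t9.png',310,80,400,170,6)
crop(grab_frame('scene'),'pics/s9.png',310,170,390,250,8)
```

```text
(no output)
```

View pics/s9.png

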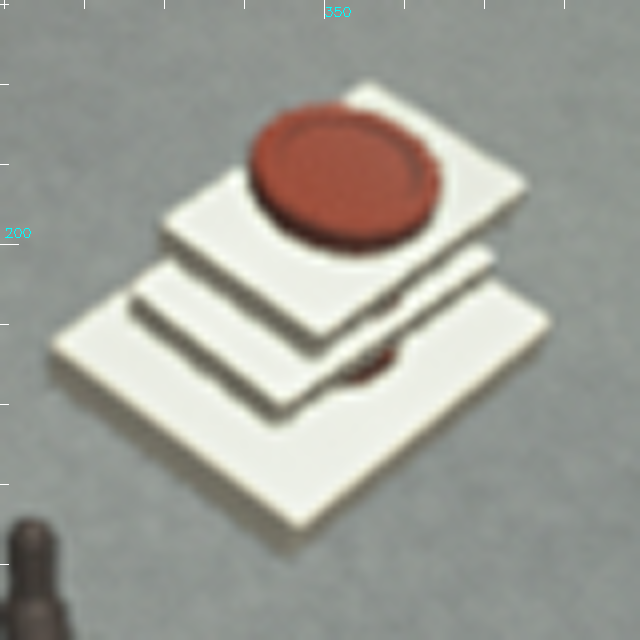

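```bash
python3 -m inch '0 0 0 0 0 0.06 0;-0.0268 0.0266 0 0 0 0 0;-0.0268 0.0266 0 0 0 0 0;-0.0268 0.0266 0 0 0 0 0;-0.0268 0.0266 0 0 0 0 0;-0.0268 0.0266 0 0 0 0 0;-0.0268 0.0266 0 0 0 0 0;-0.0268 0.0266 0 0 0 0 0;-0.0268 0.0266 0 0 0 0 0;-0.0268 0.0266 0 0 0 0 0'; python3 -m inch '-0.0268 0.0266 0 0 0 0 0;-0.0268 0.0266 0 0 0 0 0;-0.0268 0.0266 0 0 0 0 0;-0.0268 0.0266 0 0 0 0 0;-0.0268 0.0266 0 0 0 0 0;0 0 0.02 0 0 0 0;0 0 0.02 0 0 0 0;0 0 0 0 0 0 0'; python3 -c "
from h import *
go(.414,.2505,.13,-21.5)
crop(grab_frame('scene'),'pics/s10.png',300,130,400,250,5)
crop(grab_frame('top'),'pics/t10.png',310,80,400,170,6)"
```

```text
time: 15.22
tool_pos: [0.4814, 0.0789, 0.1815]
tool_rot: [-0.001, -0.562, 0.827, 0.001]
contact_force: [0.7, 0.9, 0.0]
gripper_width: 1.003
time: 15.88
tool_pos: [0.4048, 0.2502, 0.1376]
tool_rot: [-0.005, -0.563, 0.826, 0.001]
contact_force: [-1.2, -0.6, -1.6]
gripper_width: 0.997
t 15.88 tcp [0.4048 0.2502 0.1376] jaw -111.4 tilt 0.62 gw 0.997 F [-1.2 -0.6 -1.6] j6 2.34
turn 0.0016 rad  shift mm [-3.7 -8.5  7.5]
```

View pics/s10.png

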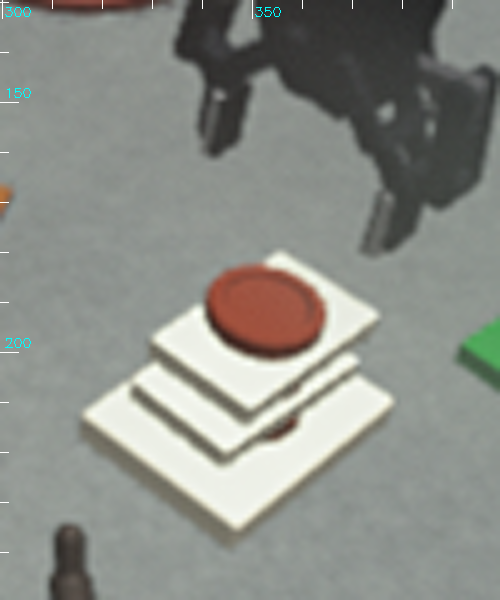

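View pics/t10.png

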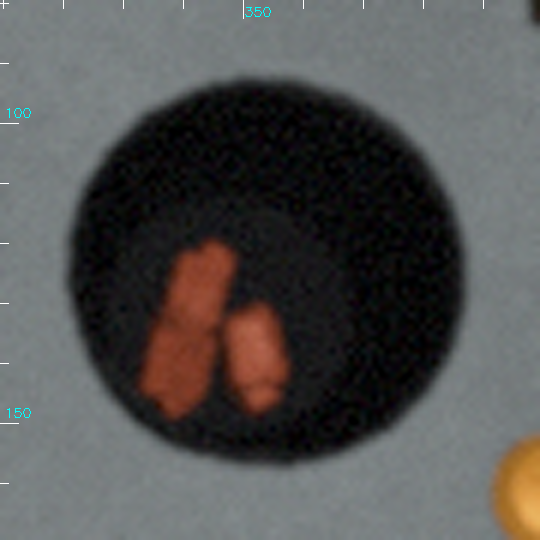

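Run:
```python
from h import *
b=un("top",354.0,125.2,.085)
for p in[(339.5,142),(343.5,127),(352.3,139)]:
  for z in(.02,.05):
    w=un("top",*p,z);print(w,np.hypot(*(w-b)[:2]))
```

```text
[ 0.60410216 -0.23754842  0.02      ] 0.04070918925350774
[ 0.59664144 -0.23108571  0.05      ] 0.05057807034869829
[ 0.64847864 -0.25086716  0.02      ] 0.01989933441672283
[ 0.63977038 -0.24403003  0.05      ] 0.021513607290744058
[ 0.61252167 -0.27481721  0.02      ] 0.023963778769187732
[ 0.60482425 -0.26730678  0.05      ] 0.029588051492726867
```

```bash
python3 -m inch '-0.0037 -0.0085 0.02 0 0 0.0016 0;0 0 0.015 0 0 0 0;0 0 0 0 0 0 0;0 0 0 0 0 0 0;0 0 0 0 0 0 0'; python3 -c "
from h import *
go(.414,.2505,.075,-21.5)
crop(grab_frame('scene'),'pics/s11.png',300,130,400,250,5)"
```

```text
time: 16.4
tool_pos: [0.4192, 0.2513, 0.11]
tool_rot: [0.001, -0.562, 0.827, -0.0]
contact_force: [-0.1, 1.4, 0.5]
gripper_width: 1.001
t 16.40 tcp [0.4192 0.2513 0.11  ] jaw -111.7 tilt 0.10 gw 1.001 F [-0.1  1.4  0.5] j6 2.34
turn -0.0028 rad  shift mm [ 2.7  4.6 35. ]
```

View pics/s11.png

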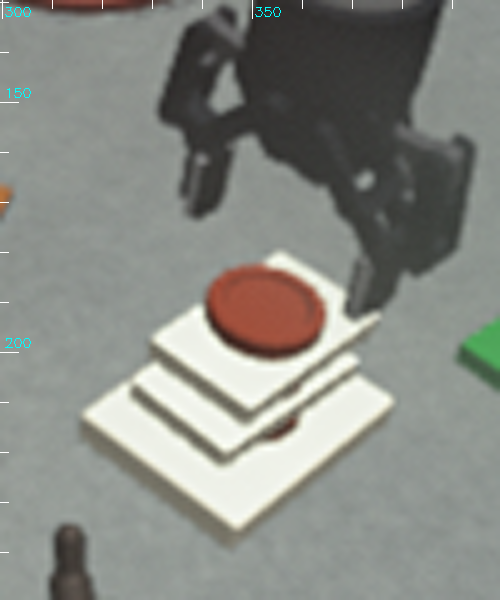

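```bash
python3 -m inch '0.0027 0.0046 0.016 0 0 0 0;0 0 0 0 0 0 0;0 0 0 0 0 0 0;0 0 0 0 0 0 0'; python3 -c "
from h import *
go(.414,.2505,.075,-21.5)
print(pr('scene',(.414,.2505,.107)))
crop(grab_frame('scene'),'pics/s12.png',310,130,400,230,6)"
```

```text
time: 16.78
tool_pos: [0.4137, 0.2507, 0.0937]
tool_rot: [0.001, -0.562, 0.827, -0.0]
contact_force: [-0.2, -0.2, 0.3]
gripper_width: 0.999
t 16.78 tcp [0.4137 0.2507 0.0937] jaw -111.6 tilt 0.08 gw 0.999 F [-0.2 -0.2  0.3] j6 2.34
turn -0.0020 rad  shift mm [ 0.1 -0.3 18.7]
[354.57277014 184.84679618]
```

View pics/s12.png

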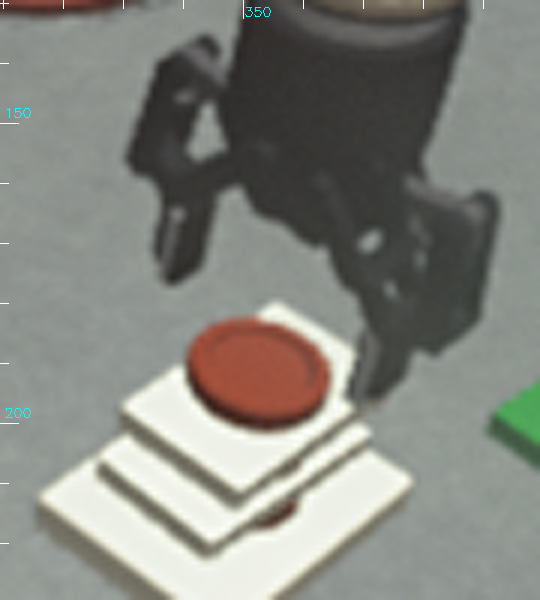

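```bash
python3 -m inch '0 0 0.0185 0 0 0 0;0 0 0 0 0 0 0;0 0 0 0 0 0 0;0 0 0 0 0 0 0'; python3 -c "
from h import *
go(.414,.2505,.075,-21.5)
crop(grab_frame('scene'),'pics/s13.png',310,130,400,230,6)"
```

```text
time: 17.17
tool_pos: [0.4135, 0.2506, 0.0748]
tool_rot: [0.0, -0.562, 0.827, -0.0]
contact_force: [0.8, 0.0, -0.5]
gripper_width: 1.004
t 17.17 tcp [0.4135 0.2506 0.0748] jaw -111.6 tilt 0.03 gw 1.004 F [ 0.8  0.  -0.5] j6 2.34
turn -0.0021 rad  shift mm [-0.1 -0.5 -0.2]
```

View pics/s13.png

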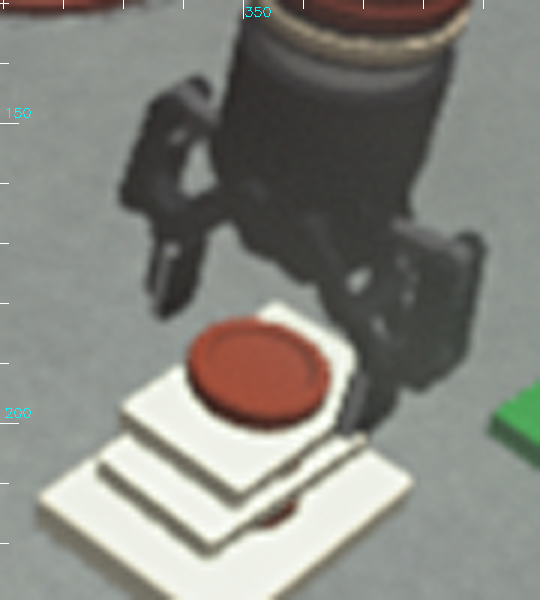

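```bash
python3 -m inch '0 0 0 0 0 0 0.25;0 0 0 0 0 0 0.25;0 0 0 0 0 0 0.25'; python3 -c "
from h import *
go(.414,.2505,.075,-21.5)
crop(grab_frame('scene'),'pics/s14.png',310,130,400,230,6)"
```

```text
time: 17.47
tool_pos: [0.4134, 0.2506, 0.0746]
tool_rot: [0.0, -0.562, 0.827, -0.0]
contact_force: [-0.1, -0.0, -0.5]
gripper_width: 0.748
t 17.47 tcp [0.4134 0.2506 0.0746] jaw -111.6 tilt 0.05 gw 0.748 F [-0.1 -0.  -0.5] j6 2.34
turn -0.0020 rad  shift mm [-0.1 -0.6 -0.4]
```

View pics/s14.png

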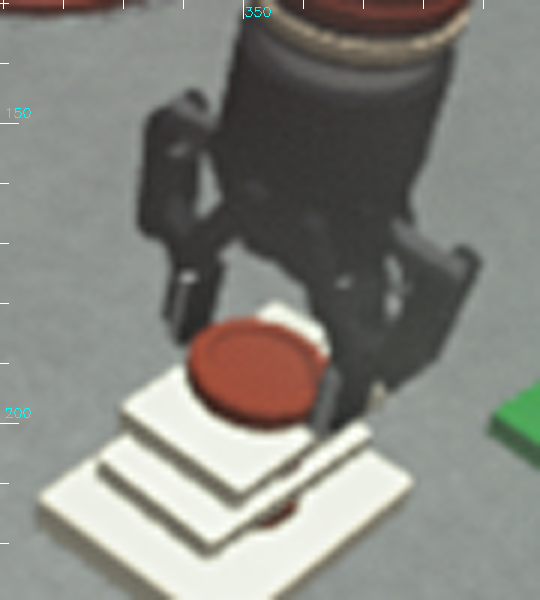

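```bash
python3 -m inch '0 0 0 0 0 0 1;0 0 0 0 0 0 1;0 0 0 0 0 0 1;0 0 0 0 0 0 1'; python3 -c "
from h import *
go(.414,.2505,.075,-21.5)"; python3 -m inch '0 0 -0.008 0 0 0 1;0 0 -0.008 0 0 0 1;0 0 -0.01 0 0 0 1;0 0 0 0 0 0 1'; python3 -c "
from h import *
go(.578,.008,.16,4.6)
crop(grab_frame('scene'),'pics/s15.png',310,130,400,250,5)"
```

```text
time: 17.85
tool_pos: [0.4138, 0.2507, 0.075]
tool_rot: [0.001, -0.562, 0.827, -0.0]
contact_force: [-1.0, -0.8, 4.7]
gripper_width: 0.651
t 17.85 tcp [0.4138 0.2507 0.075 ] jaw -111.6 tilt 0.09 gw 0.651 F [-1.  -0.8  4.7] j6 2.34
turn -0.0021 rad  shift mm [ 0.1 -0.2  0. ]
time: 18.18
tool_pos: [0.4144, 0.2511, 0.1026]
tool_rot: [0.002, -0.562, 0.827, -0.0]
contact_force: [0.7, 0.5, -0.3]
gripper_width: 0.65
t 18.18 tcp [0.4144 0.2511 0.1026] jaw -111.6 tilt 0.23 gw 0.650 F [ 0.7  0.5 -0.3] j6 2.34
turn -0.4575 rad  shift mm [ 255.3 -143.7  -57.1]
```

View pics/s15.png

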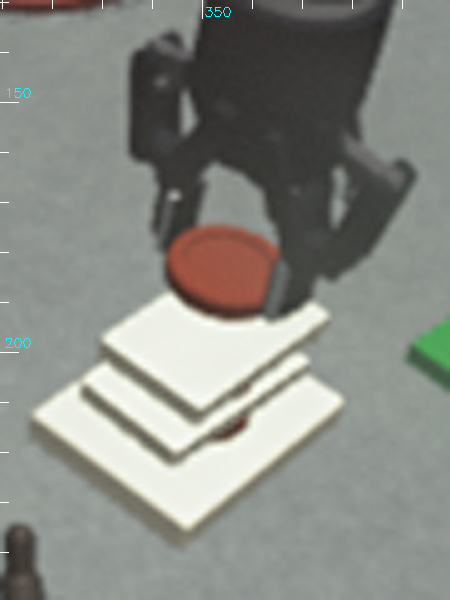

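```bash
python3 -m inch '0 0 -0.02 0 0 0 1;0 0 -0.02 0 0 0 1;0 0 -0.015 0 0 0 1;0 0 0 0 0 -0.1144 1;0 0 0 0 0 -0.1144 1;0 0 0 0 0 -0.1144 1;0 0 0 0 0 -0.1144 1;0 0 0 0 0 0 1;0 0 0 0 0 0 1'; python3 -c "
from h import *
go(.6727,.0156,.06,4.6)"
```

```text
time: 18.98
tool_pos: [0.4129, 0.2504, 0.1548]
tool_rot: [0.0, 0.734, -0.679, -0.0]
contact_force: [-0.1, -0.7, -0.7]
gripper_width: 0.649
t 18.98 tcp [0.4129 0.2504 0.1548] jaw -85.6 tilt 0.03 gw 0.649 F [-0.1 -0.7 -0.7] j6 1.88
turn -0.0029 rad  shift mm [ 254.8 -240.2   94.7]
```

```bash
python3 -m inch '0.0255 -0.024 0 0 0 -0.003 1;0.0255 -0.024 0 0 0 0 1;0.0255 -0.024 0 0 0 0 1;0.0255 -0.024 0 0 0 0 1;0.0255 -0.024 0 0 0 0 1;0.0255 -0.024 0 0 0 0 1;0.0255 -0.024 0 0 0 0 1;0.0255 -0.024 0 0 0 0 1;0.0255 -0.024 0 0 0 0 1;0.0255 -0.024 0 0 0 0 1'; python3 -m inch '0 0 0.03 0 0 0 1;0 0 0.03 0 0 0 1;0 0 0.03 0 0 0 1;0 0 0.02 0 0 0 1;0 0 0 0 0 0 1;0 0 0 0 0 0 1;0 0 0 0 0 0 1'; python3 -c "
from h import *
crop(grab_frame('scene'),'pics/s16.png',150,130,310,290,4)
go(.6727,.0156,.0145,4.6)"
```

```text
time: 19.82
tool_pos: [0.6744, 0.0149, 0.1546]
tool_rot: [0.0, 0.735, -0.678, -0.0]
contact_force: [0.2, 0.3, -0.5]
gripper_width: 0.651
time: 20.4
tool_pos: [0.6746, 0.0162, 0.0468]
tool_rot: [-0.001, 0.736, -0.677, 0.001]
contact_force: [0.9, -0.3, -0.0]
gripper_width: 0.651
t 20.45 tcp [0.6752 0.0162 0.0477] jaw -85.3 tilt 0.23 gw 0.651 F [ 0.8 -0.5 -0.7] j6 1.40
turn 0.0023 rad  shift mm [ 0.4  2.7 33.2]
```

View pics/s16.png

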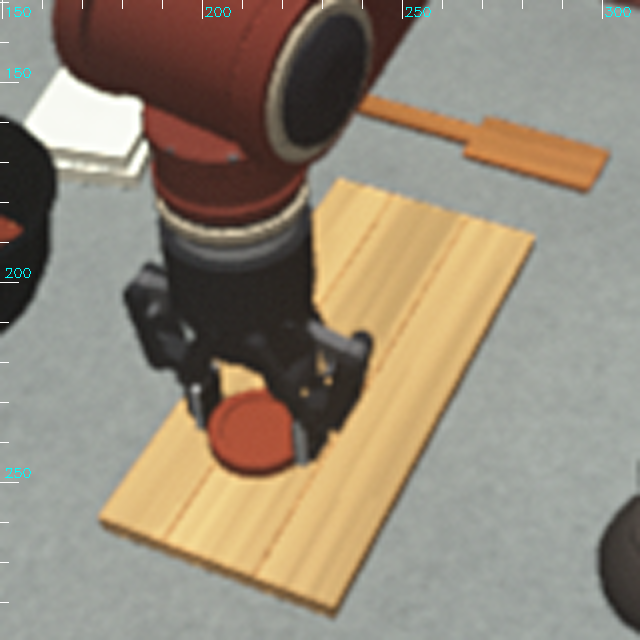

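Descend gently: expected contact at about TCP 0.014.

```bash
python3 -m inch '0 0 0.015 0 0 0 1;0 0 0.008 0 0 0 1;0 0 0.004 0 0 0 1;0 0 0 0 0 0 1;0 0 0 0 0 0 1;0 0 0.002 0 0 0 1;0 0 0 0 0 0 1;0 0 0 0 0 0 1'; python3 -c "
from h import *
go(.6727,.0156,.0145,4.6)"
```

```text
time: 21.12
tool_pos: [0.6736, 0.0162, 0.0164]
tool_rot: [-0.0, 0.736, -0.677, 0.0]
contact_force: [-0.3, 0.1, -0.5]
gripper_width: 0.647
t 21.12 tcp [0.6736 0.0162 0.0164] jaw -85.2 tilt 0.02 gw 0.647 F [-0.3  0.1 -0.5] j6 1.40
turn 0.0030 rad  shift mm [0.6 1.  1.9]
```

```bash
python3 -m inch '0 0 0.0012 0 0 0 1;0 0 0 0 0 0 1;0 0 0 0 0 0 1'; python3 -m inch '0 0 0.001 0 0 0 1;0 0 0 0 0 0 1;0 0 0 0 0 0 1'
```

```text
time: 21.37
tool_pos: [0.6735, 0.0162, 0.0149]
tool_rot: [0.0, 0.736, -0.677, 0.0]
contact_force: [-0.3, 0.0, -1.3]
gripper_width: 0.644
time: 21.62
tool_pos: [0.6737, 0.0163, 0.0142]
tool_rot: [-0.0, 0.736, -0.677, 0.0]
contact_force: [1.3, 0.4, -0.1]
gripper_width: 0.654
```

```bash
python3 -m inch '0 0 0.0008 0 0 0 1;0 0 0 0 0 0 1;0 0 0 0 0 0 1'; python3 -m inch '0 0 0 0 0 0 0.3;0 0 0 0 0 0 0.2;0 0 0 0 0 0 0.1;0 0 0 0 0 0 0.1;0 0 -0.02 0 0 0 0;0 0 -0.04 0 0 0 0;0 0 -0.04 0 0 0 0;0 0 -0.03 0 0 0 0;0 0 0 0 0 0 0;0 0 0 0 0 0 0'; python3 -c "
from h import *
crop(grab_frame('scene'),'pics/s17.png',150,130,310,290,4)
go(.4145,.251,.19,-21.5)"
```

```text
time: 21.87
tool_pos: [0.6737, 0.0162, 0.0141]
tool_rot: [-0.0, 0.736, -0.677, 0.0]
contact_force: [-2.9, 0.9, 5.8]
gripper_width: 0.648
time: 22.7
tool_pos: [0.6754, 0.0161, 0.1467]
tool_rot: [-0.002, 0.736, -0.677, 0.002]
contact_force: [-0.9, -0.2, -1.0]
gripper_width: 0.997
t 22.75 tcp [0.6738 0.0162 0.1438] jaw -85.2 tilt 0.08 gw 0.999 F [ 0.   0.3 -1.2] j6 1.40
turn 0.4586 rad  shift mm [-123.4  327.2  -46.6]
```

View pics/s17.png

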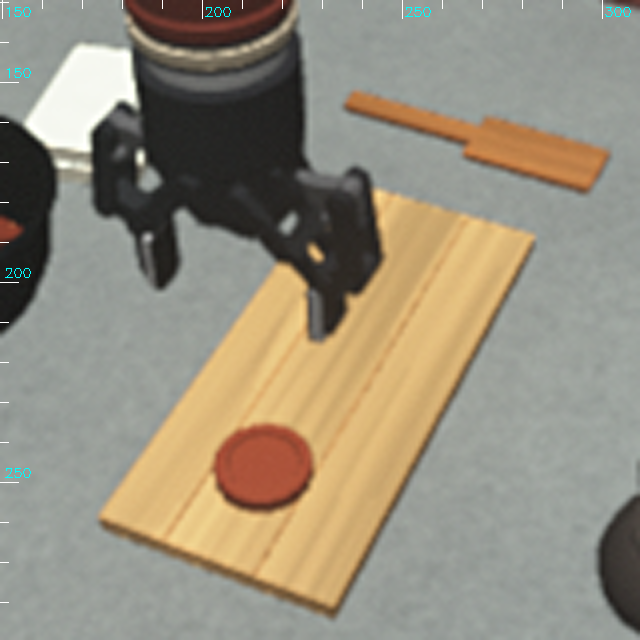

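Run:
```python
from h import *
crop(grab_frame('scene'),'pics/s18.png',315,170,385,240,9)
crop(grab_frame('top'),'pics/t18.png',135,175,205,245,9)
```

```text
(no output)
```

View pics/s18.png

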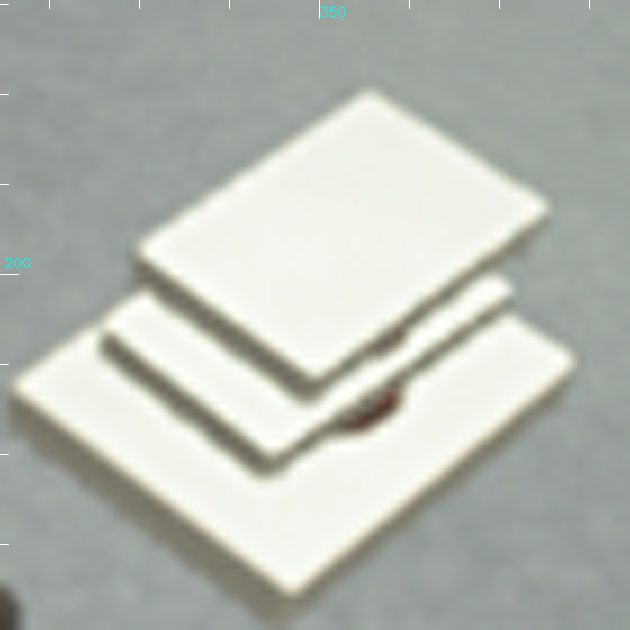

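View pics/t18.png

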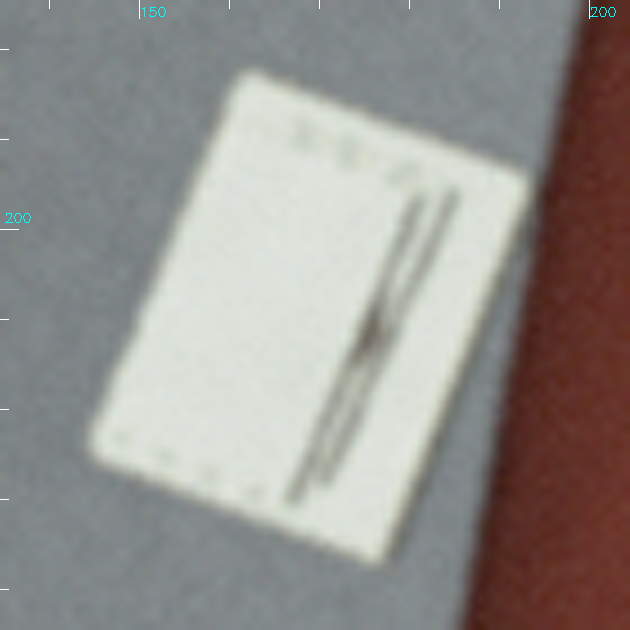

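```bash
python3 -m inch '0 0 -0.02 0 0 0.1146 0;0 0 0 0 0 0.1146 0;0 0 0 0 0 0.1146 0;0 0 0 0 0 0.1146 0;-0.0137 0.0364 0 0 0 0 0;-0.0137 0.0364 0 0 0 0 0;-0.0137 0.0364 0 0 0 0 0;-0.0137 0.0364 0 0 0 0 0;-0.0137 0.0364 0 0 0 0 0;-0.0137 0.0364 0 0 0 0 0'; python3 -m inch '-0.0137 0.0364 0 0 0 0 0;-0.0137 0.0364 0 0 0 0 0;-0.0137 0.0364 0 0 0 0 0;0 0 0.03 0 0 0 0;0 0 0.025 0 0 0 0;0 0 0 0 0 0 0;0 0 0 0 0 0 0;0 0 0 0 0 0 0'; python3 -c "
from h import *
P=np.array([un('scene',*p,.076)[:2] for p in[(355.6,179.5),(375.6,192.3),(349.3,211.5),(329.8,197.3)]]);print(P.mean(0))
go(.4143,.2511,.060,-21.5)"
```

```text
time: 23.68
tool_pos: [0.4976, 0.1734, 0.1605]
tool_rot: [-0.002, -0.563, 0.827, 0.001]
contact_force: [0.1, 1.5, -0.4]
gripper_width: 0.997
time: 24.35
tool_pos: [0.414, 0.2508, 0.1082]
tool_rot: [-0.0, -0.563, 0.827, 0.0]
contact_force: [0.9, -0.5, -0.1]
gripper_width: 0.999
[0.41540798 0.25247158]
t 24.35 tcp [0.414  0.2508 0.1082] jaw -111.5 tilt 0.04 gw 0.999 F [ 0.9 -0.5 -0.1] j6 2.34
turn -0.0005 rad  shift mm [-0.5 -0.2 48.2]
```

```bash
python3 -m inch '0 0 0.02 0 0 0 0;0 0 0.02 0 0 0 0;0 0 0.008 0 0 0 0;0 0 0 0 0 0 0;0 0 0 0 0 0 0;0 0 0 0 0 0 0'; python3 -c "
from h import *
crop(grab_frame('scene'),'pics/s19.png',310,130,400,230,6)
go(.4143,.2511,.060,-21.5)"
```

```text
time: 24.85
tool_pos: [0.4151, 0.2513, 0.0618]
tool_rot: [0.001, -0.563, 0.827, -0.0]
contact_force: [-0.1, 0.2, 0.8]
gripper_width: 1.002
t 24.90 tcp [0.4151 0.2514 0.0618] jaw -111.5 tilt 0.16 gw 1.000 F [ 0.1 -0.2  0.4] j6 2.34
turn -0.0001 rad  shift mm [0.6 0.6 1.8]
```

View pics/s19.png

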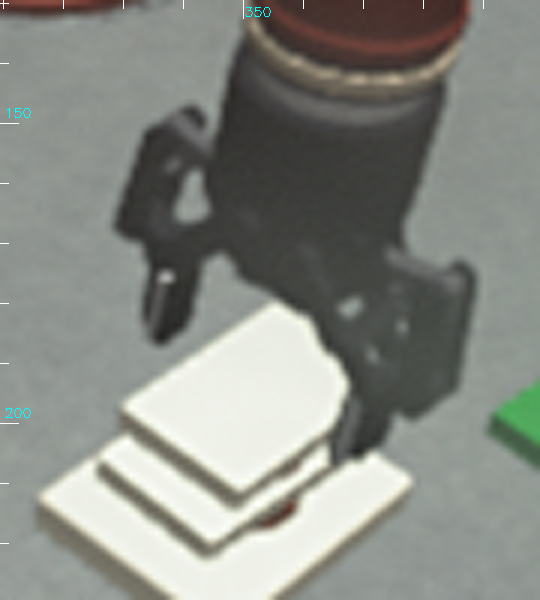

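```bash
python3 -m inch '0 0 0.001 0 0 0 0.15;0 0 0 0 0 0 0.15;0 0 0 0 0 0 0.2;0 0 0 0 0 0 0.22;0 0 0 0 0 0 1;0 0 0 0 0 0 1;0 0 0 0 0 0 1;0 0 0 0 0 0 1'; python3 -c "
from h import *
go(.4143,.2511,.060,-21.5)"; python3 -m inch '0 0 -0.004 0 0 0 1;0 0 -0.004 0 0 0 1;0 0 -0.006 0 0 0 1;0 0 -0.01 0 0 0 1;0 0 0 0 0 0 1;0 0 0 0 0 0 1'; python3 -c "
from h import *
go(.443,-.2675,.13,17.4)
crop(grab_frame('scene'),'pics/s20.png',310,130,400,250,5)"
```

```text
time: 25.57
tool_pos: [0.4145, 0.2513, 0.06]
tool_rot: [0.001, -0.563, 0.827, -0.0]
contact_force: [-0.5, 0.6, 6.1]
gripper_width: 0.71
t 25.57 tcp [0.4145 0.2513 0.06  ] jaw -111.5 tilt 0.09 gw 0.710 F [-0.5  0.6  6.1] j6 2.34
turn 0.0002 rad  shift mm [ 0.3  0.1 -0. ]
time: 26.07
tool_pos: [0.4144, 0.2512, 0.0842]
tool_rot: [0.001, -0.563, 0.827, -0.0]
contact_force: [0.4, 0.1, -1.3]
gripper_width: 0.708
t 26.07 tcp [0.4144 0.2512 0.0842] jaw -111.5 tilt 0.12 gw 0.708 F [ 0.4  0.1 -1.3] j6 2.34
turn -0.6788 rad  shift mm [503.5 127.8 -46.2]
```

View pics/s20.png

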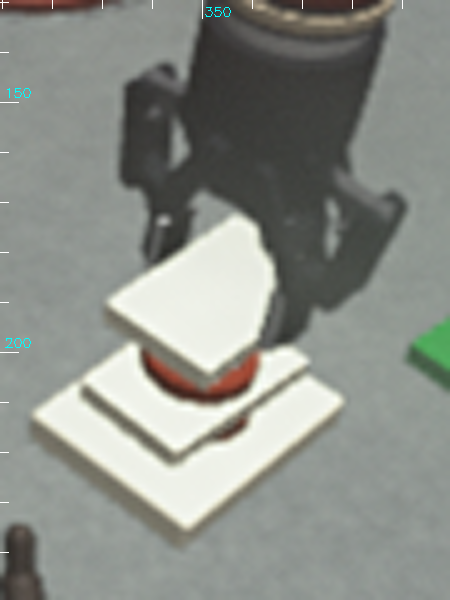

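```bash
python3 -m inch '0 0 -0.03 0 0 0 1;0 0 -0.035 0 0 0 1;0 0 0 0 0 -0.1131 1;0 0 0 0 0 -0.1131 1;0 0 0 0 0 -0.1131 1;0 0 0 0 0 -0.1131 1;0 0 0 0 0 -0.1131 1;0 0 0 0 0 -0.1131 1;0 0 0 0 0 0 1;0 0 0 0 0 0 1'; python3 -c "
from h import *
P=np.array([un('scene',*p,.032)[:2] for p in[(169.8,140.4),(195,144.7),(181.7,169.2),(156,163.4)]]);print(P,P.mean(0),np.linalg.norm(P-np.roll(P,1,0),axis=1))
d=P[2]-P[1]+P[3]-P[0];print(np.degrees(np.arctan2(d[1],d[0])))
go(.443,-.2675,.10,17.4)"
```

```text
time: 26.95
tool_pos: [0.4135, 0.2509, 0.1477]
tool_rot: [0.0, 0.805, -0.593, -0.0]
contact_force: [-0.9, -0.7, -1.5]
gripper_width: 0.703
[[ 0.39855536 -0.32591704]
 [ 0.38013539 -0.24377318]
 [ 0.49416599 -0.21043218]
 [ 0.50806241 -0.29138214]] [ 0.44522979 -0.26787613] [0.11482357 0.08418377 0.11880488 0.08213408]
16.89060770734089
t 26.95 tcp [0.4135 0.2509 0.1477] jaw -72.8 tilt 0.04 gw 0.703 F [-0.9 -0.7 -1.5] j6 1.66
turn -0.0031 rad  shift mm [503.5 126.9  47.8]
```

```bash
python3 -m inch '0.0387 0.0098 0 0 0 0 1;0.0387 0.0098 0 0 0 0 1;0.0387 0.0098 0 0 0 0 1;0.0387 0.0098 0 0 0 0 1;0.0387 0.0098 0 0 0 0 1;0.0387 0.0098 0 0 0 0 1;0.0387 0.0098 0 0 0 0 1;0.0387 0.0098 0 0 0 0 1;0.0387 0.0098 0 0 0 0 1;0.0387 0.0098 0 0 0 0 1'; python3 -m inch '0.0387 0.0098 0 0 0 0 1;0.0387 0.0098 0 0 0 0 1;0.0387 0.0098 0 0 0 0 1;0 0 0.03 0 0 0 1;0 0 0.03 0 0 0 1;0 0 0.02 0 0 0 1;0 0 0 0 0 0 1;0 0 0 0 0 0 1;0 0 0 0 0 0 1'; python3 -c "
from h import *
crop(grab_frame('scene'),'pics/s21.png',110,90,230,200,5)
go(.444,-.2677,.03,17.2)"
```

```text
time: 27.78
tool_pos: [0.4356, -0.1496, 0.1482]
tool_rot: [-0.0, 0.805, -0.593, 0.0]
contact_force: [1.5, 1.0, -1.1]
gripper_width: 0.705
time: 28.53
tool_pos: [0.4434, -0.2677, 0.0695]
tool_rot: [0.0, 0.806, -0.592, 0.001]
contact_force: [0.5, 0.4, -0.6]
gripper_width: 0.705
t 28.58 tcp [ 0.4439 -0.268   0.0702] jaw -72.6 tilt 0.21 gw 0.706 F [ 0.1  1.  -0.8] j6 0.58
turn 0.0029 rad  shift mm [-0.4 -0.1 40.2]
```

View pics/s21.png

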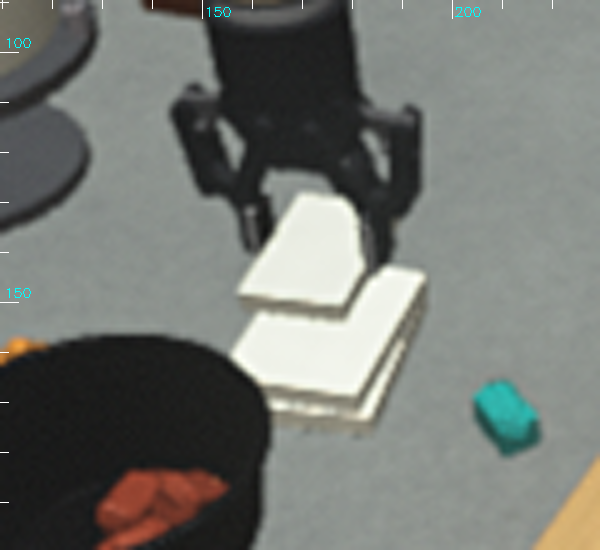

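```bash
python3 -m inch '0 0 0.02 0 0 0 1;0 0 0.012 0 0 0 1;0 0 0.005 0 0 0 1;0 0 0 0 0 0 1;0 0 0 0 0 0 1;0 0 0 0 0 0 1'; python3 -m inch '0 0 0.001 0 0 0 1;0 0 0 0 0 0 1;0 0 0 0 0 0 1;0 0 0 0 0 0 1'
```

```text
time: 29.08
tool_pos: [0.443, -0.2675, 0.0319]
tool_rot: [0.0, 0.806, -0.592, 0.001]
contact_force: [-0.1, 0.5, -1.6]
gripper_width: 0.707
time: 29.42
tool_pos: [0.4426, -0.2672, 0.0303]
tool_rot: [0.0, 0.806, -0.592, 0.0]
contact_force: [0.1, -0.2, -1.1]
gripper_width: 0.703
```

```bash
python3 -m inch '0 0 0.0008 0 0 0 1;0 0 0 0 0 0 1;0 0 0 0 0 0 1'; python3 -m inch '0 0 0.0006 0 0 0 1;0 0 0 0 0 0 1;0 0 0 0 0 0 1'
```

```text
time: 29.67
tool_pos: [0.4427, -0.2673, 0.03]
tool_rot: [-0.0, 0.806, -0.592, -0.0]
contact_force: [-2.5, 2.0, 5.1]
gripper_width: 0.703
time: 29.92
tool_pos: [0.4427, -0.2673, 0.0299]
tool_rot: [0.0, 0.806, -0.592, -0.0]
contact_force: [-4.1, 2.7, 9.6]
gripper_width: 0.704
```

Contact. Release, raise.

```bash
python3 -m inch '0 0 -0.0006 0 0 0 0.25;0 0 0 0 0 0 0.15;0 0 0 0 0 0 0.05;0 0 0 0 0 0 0;0 0 -0.02 0 0 0 0;0 0 -0.04 0 0 0 0;0 0 -0.04 0 0 0 0;0 0 -0.02 0 0 0 0;0 0 0 0 0 0 0;0 0 0 0 0 0 0'; python3 -c "
from h import *
im=grab_frame('scene');crop(im,'pics/s22.png',110,90,230,200,5);crop(im,'pics/s22b.png',315,170,385,240,9)
crop(grab_frame('top'),'pics/t22.png',140,90,300,250,4)
go(.4143,.2511,.13,-21.5)"
```

```text
time: 30.75
tool_pos: [0.4434, -0.2679, 0.1509]
tool_rot: [0.0, 0.806, -0.592, 0.002]
contact_force: [-1.5, 0.4, -0.2]
gripper_width: 0.999
t 30.85 tcp [ 0.4418 -0.2666  0.1477] jaw -72.6 tilt 0.14 gw 1.000 F [-0.1  0.7 -0.2] j6 0.58
turn 0.6787 rad  shift mm [-471.5  215.3   18.5]
```

View pics/s22.png

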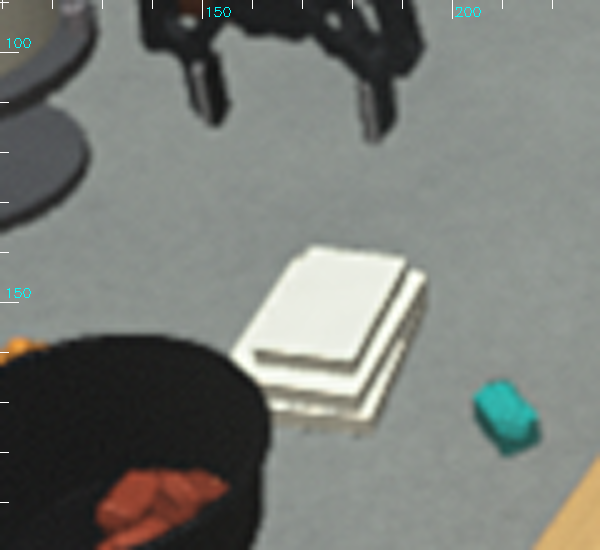

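View pics/s22b.png

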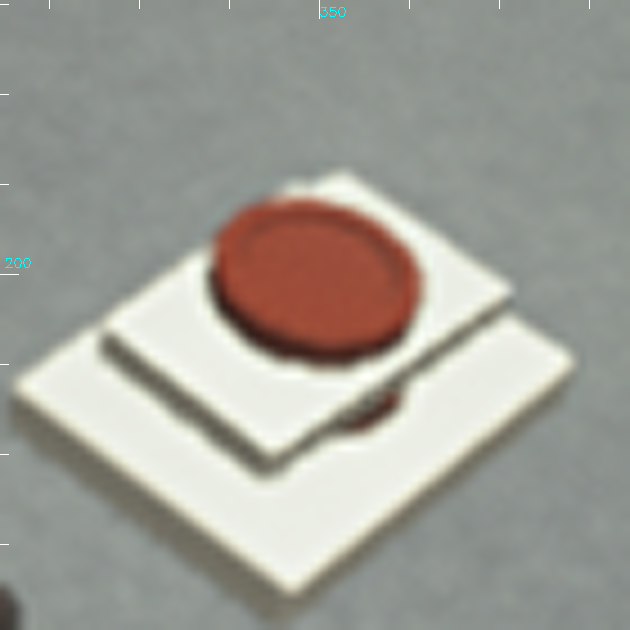

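View pics/t22.png

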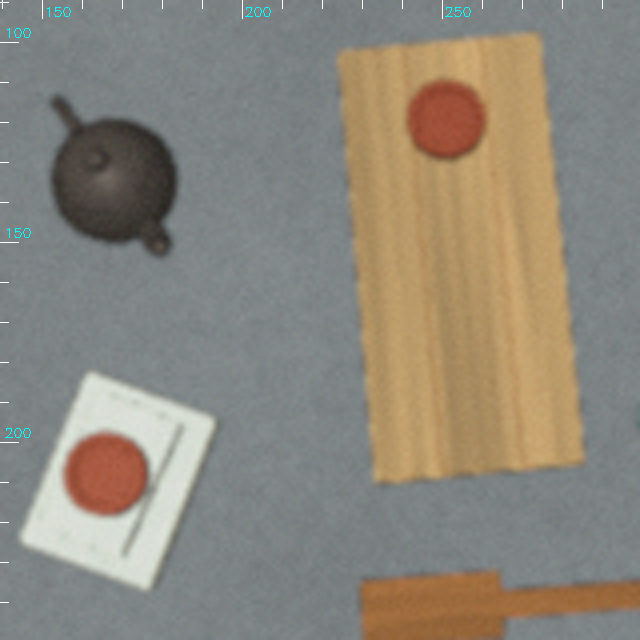

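Run:
```python
from h import *
def red(n,x0,y0,x1,y1):
    im=grab_frame(n);h=cv2.cvtColor(im,cv2.COLOR_BGR2HSV)[y0:y1,x0:x1]
    m=((h[...,0]<9)|(h[...,0]>172))&(h[...,1]>110)&(h[...,2]>40)
    v,u=np.nonzero(m);return u.mean()+x0,v.mean()+y0
a=red("scene",325,185,385,213);b=red("top",150,190,185,222);print(a,b)
print("mid",un("scene",*a,.058)[:2],un("top",*b,.061)[:2])
a=red("scene",195,220,240,262);b=red("top",236,100,262,132);print(a,b)
print("placed",un("scene",*a,.025)[:2],un("top",*b,.028)[:2])
P=np.array([un('scene',*p,.048)[:2] for p in[(352.8,188.4),(371.7,201.7),(344.7,220),(325.9,206.7)]]);print(P.mean(0),np.linalg.norm(P-np.roll(P,1,0),axis=1)); d=P[0]-P[3]+P[1]-P[2];print(np.degrees(np.arctan2(d[1],d[0])))
```

```text
(np.float64(349.4032258064516), np.float64(200.6451612903226)) (np.float64(166.0201342281879), np.float64(208.06711409395973))
mid [0.41994524 0.24894742] [0.41611593 0.24869425]
(np.float64(215.38659793814432), np.float64(246.3041237113402)) (np.float64(251.08560311284046), np.float64(119.44747081712062))
placed [0.67548003 0.01655994] [0.67183459 0.01663558]
[0.42085765 0.2499454 ] [0.10356588 0.06132338 0.09996327 0.05815386]
156.84860336466093
```

```bash
python3 -m inch '0 0 0 0 0 0.1131 0;0 0 0 0 0 0.1131 0;0 0 0 0 0 0.1131 0;0 0 0 0 0 0.1131 0;0 0 0 0 0 0.1131 0;0 0 0 0 0 0.1131 0;-0.0363 0.0163 0 0 0 0 0;-0.0363 0.0163 0 0 0 0 0;-0.0363 0.0163 0 0 0 0 0;-0.0363 0.0163 0 0 0 0 0'; python3 -m inch '-0.0363 0.0163 0 0 0 0 0;-0.0363 0.0163 0 0 0 0 0;-0.0363 0.0163 0 0 0 0 0;-0.0363 0.0163 0 0 0 0 0;-0.0363 0.0163 0 0 0 0 0;-0.0363 0.0163 0 0 0 0 0;-0.0363 0.0163 0 0 0 0 0;-0.0363 0.0163 0 0 0 0 0;-0.0363 0.0163 0 0 0 0 0;0 0 0.02 0 0 0 0';python3 -m inch '0 0 0.025 0 0 0 0;0 0 0 0 0 0 0;0 0 0 0 0 0 0;0 0 0 0 0 0 0'; python3 -c "
from h import *
go(.418,.2488,.047,-21.5)"
```

```text
time: 31.88
tool_pos: [0.4342, -0.1067, 0.1483]
tool_rot: [-0.0, -0.562, 0.827, 0.001]
contact_force: [0.6, 1.1, 0.2]
gripper_width: 1.002
time: 32.72
tool_pos: [0.4197, 0.2561, 0.1328]
tool_rot: [0.004, -0.566, 0.825, 0.0]
contact_force: [0.9, 0.5, 0.1]
gripper_width: 0.998
time: 33.05
tool_pos: [0.4185, 0.2493, 0.1047]
tool_rot: [-0.0, -0.563, 0.827, 0.0]
contact_force: [0.5, -1.1, 0.2]
gripper_width: 1.0
t 33.05 tcp [0.4185 0.2493 0.1047] jaw -111.5 tilt 0.00 gw 1.000 F [ 0.5 -1.1  0.2] j6 2.33
turn -0.0005 rad  shift mm [ 0.7  0.3 57.7]
```

```bash
python3 -m inch '0.0007 0 0.025 0 0 0 0;0 0 0.02 0 0 0 0;0 0 0.012 0 0 0 0;0 0 0 0 0 0 0;0 0 0 0 0 0 0;0 0 0 0 0 0 0.15;0 0 0 0 0 0 0.22;0 0 0 0 0 0 0.25;0 0 0 0 0 0 0.25'; python3 -c "
from h import *
go(.418,.2488,.047,-21.5)
crop(grab_frame('scene'),'pics/s23.png',310,140,400,240,6)"
```

```text
time: 33.8
tool_pos: [0.4187, 0.2492, 0.0483]
tool_rot: [0.001, -0.563, 0.827, -0.0]
contact_force: [0.4, 0.2, -0.1]
gripper_width: 0.75
t 33.80 tcp [0.4187 0.2492 0.0483] jaw -111.5 tilt 0.10 gw 0.750 F [ 0.4  0.2 -0.1] j6 2.33
turn 0.0002 rad  shift mm [0.6 0.5 1.3]
```

View pics/s23.png

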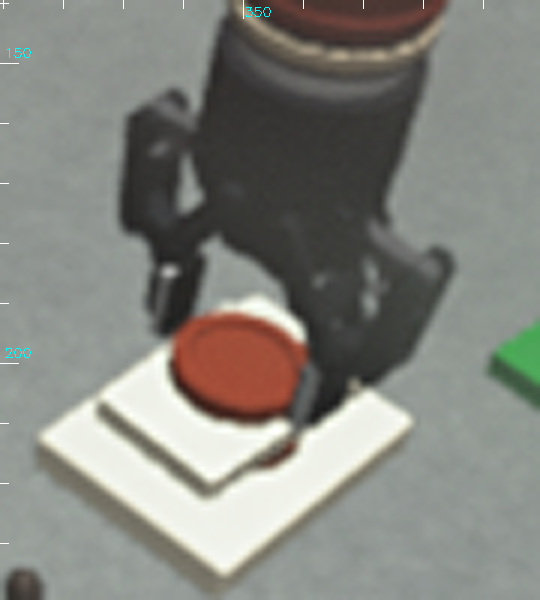

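```bash
python3 -m inch '0 0 0.0013 0 0 0 0.25;0 0 0 0 0 0 1;0 0 0 0 0 0 1;0 0 0 0 0 0 1;0 0 0 0 0 0 1'; python3 -c "
from h import *
go(.418,.2488,.047,-21.5)"; python3 -m inch '0 0 -0.006 0 0 0 1;0 0 -0.01 0 0 0 1;0 0 -0.03 0 0 0 1;0 0 -0.04 0 0 0 1;0 0 -0.02 0 0 0 1;0 0 0 0 0 -0.1144 1;0 0 0 0 0 -0.1144 1;0 0 0 0 0 -0.1144 1;0 0 0 0 0 -0.1144 1;0 0 0 0 0 0 1'; python3 -c "
from h import *
crop(grab_frame('scene'),'pics/s24.png',310,100,400,240,4)
go(.578,.008,.06,4.6)"
```

```text
time: 34.27
tool_pos: [0.4186, 0.2491, 0.0467]
tool_rot: [0.001, -0.563, 0.827, -0.0]
contact_force: [-0.8, 0.4, 5.2]
gripper_width: 0.646
t 34.27 tcp [0.4186 0.2491 0.0467] jaw -111.5 tilt 0.07 gw 0.646 F [-0.8  0.4  5.2] j6 2.33
turn 0.0002 rad  shift mm [ 0.5  0.4 -0.3]
time: 35.1
tool_pos: [0.4178, 0.2488, 0.1523]
tool_rot: [0.0, 0.736, -0.677, -0.0]
contact_force: [0.2, -0.0, -0.7]
gripper_width: 0.648
t 35.15 tcp [0.4178 0.2488 0.1522] jaw -85.4 tilt 0.01 gw 0.652 F [ 0.1 -0.  -0.8] j6 1.87
turn -0.0001 rad  shift mm [ 252.9 -140.4   92.2]
```

View pics/s24.png

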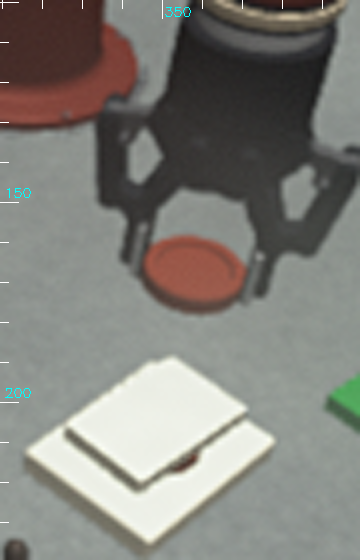

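```bash
python3 -m inch '0.0316 -0.0175 0 0 0 0 1;0.0316 -0.0175 0 0 0 0 1;0.0316 -0.0175 0 0 0 0 1;0.0316 -0.0175 0 0 0 0 1;0.0316 -0.0175 0 0 0 0 1;0.0316 -0.0175 0 0 0 0 1;0.0316 -0.0175 0 0 0 0 1;0.0316 -0.0175 0 0 0 0 1;0 0 0.03 0 0 0 1;0 0 0.03 0 0 0 1'; python3 -m inch '0 0 0.03 0 0 0 1;0 0 0.025 0 0 0 1;0 0 0.01 0 0 0 1;0 0 0 0 0 0 1;0 0 0 0 0 0 1;0 0 0 0 0 0 1'; python3 -c "
from h import *
go(.578,.008,.0137,4.6)"
```

```text
time: 35.98
tool_pos: [0.5816, 0.0062, 0.0943]
tool_rot: [-0.002, 0.733, -0.68, 0.003]
contact_force: [-0.7, 0.3, -1.8]
gripper_width: 0.65
time: 36.48
tool_pos: [0.5801, 0.0084, 0.0292]
tool_rot: [-0.001, 0.735, -0.678, 0.001]
contact_force: [1.0, -0.4, 0.1]
gripper_width: 0.651
t 36.48 tcp [0.5801 0.0084 0.0292] jaw -85.3 tilt 0.20 gw 0.651 F [ 1.  -0.4  0.1] j6 1.38
turn 0.0016 rad  shift mm [ 0.2  2.2 15.5]
```

```bash
python3 -m inch '0 0.001 0.008 0 0 0 1;0 0 0.005 0 0 0 1;0 0 0 0 0 0 1;0 0 0 0 0 0 1;0 0 0 0 0 0 1'; python3 -m inch '0 0 0.001 0 0 0 1;0 0 0 0 0 0 1;0 0 0 0 0 0 1'
```

```text
time: 36.9
tool_pos: [0.5774, 0.0084, 0.0142]
tool_rot: [-0.0, 0.736, -0.677, 0.0]
contact_force: [-0.4, 0.3, -0.4]
gripper_width: 0.648
time: 37.15
tool_pos: [0.5777, 0.0084, 0.0137]
tool_rot: [-0.0, 0.736, -0.677, 0.0]
contact_force: [-2.6, 0.6, 4.8]
gripper_width: 0.649
```

```bash
python3 -m inch '0 0 0 0 0 0 0.3;0 0 0 0 0 0 0.2;0 0 0 0 0 0 0.1;0 0 0 0 0 0 0.05;0 0 -0.02 0 0 0 0;0 0 -0.04 0 0 0 0;0 0 -0.04 0 0 0 0;0 0 -0.03 0 0 0 0;0 0 0 0 0 0 0;0 0 0 0 0 0 0'; python3 -c "
from h import *
crop(grab_frame('scene'),'pics/s25.png',150,130,310,290,4)
go(.419,.250,.13,-22)"
```

```text
time: 37.98
tool_pos: [0.5792, 0.0082, 0.146]
tool_rot: [-0.002, 0.736, -0.677, 0.002]
contact_force: [0.5, 0.4, -0.4]
gripper_width: 1.005
t 38.03 tcp [0.5776 0.0084 0.1434] jaw -85.3 tilt 0.06 gw 1.003 F [-0.   0.2 -0.4] j6 1.37
turn 0.4665 rad  shift mm [-164.6  237.6   13.2]
```

View pics/s25.png

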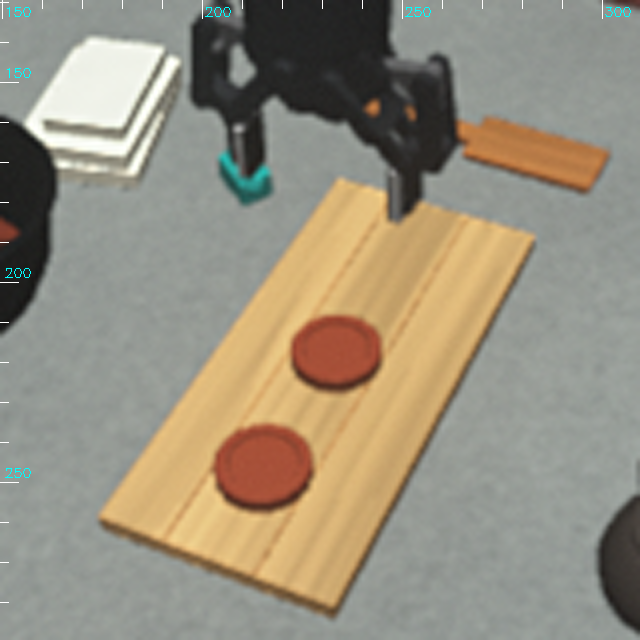

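```bash
python3 -m inch '0 0 0 0 0 0.1166 0;0 0 0 0 0 0.1166 0;0 0 0 0 0 0.1166 0;0 0 0 0 0 0.1166 0;0 0 0 0 0 0 0'; python3 -c "
from h import *
crop(grab_frame('scene'),'pics/s26.png',315,170,385,240,9);im=grab_frame('top');crop(im,'pics/t26.png',135,175,205,245,9);cv2.imwrite('pics/top26.png',im)
go(.419,.250,.13,-22)"
```

```text
time: 38.45
tool_pos: [0.5757, 0.0086, 0.14]
tool_rot: [-0.002, -0.558, 0.83, 0.002]
contact_force: [0.1, -0.6, -0.1]
gripper_width: 1.0
t 38.55 tcp [0.5762 0.0085 0.1408] jaw -111.8 tilt 0.21 gw 1.001 F [-0.2 -0.5  0.2] j6 1.84
turn 0.0030 rad  shift mm [-165.   236.1   11.4]
```

View pics/s26.png

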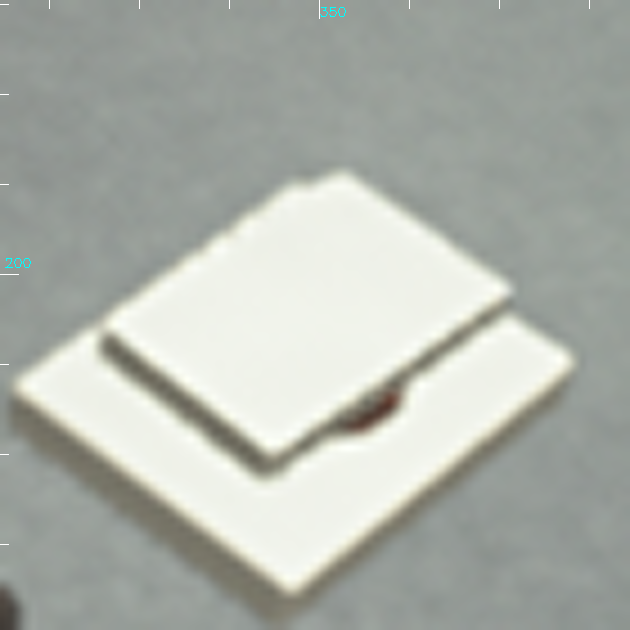

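View pics/t26.png

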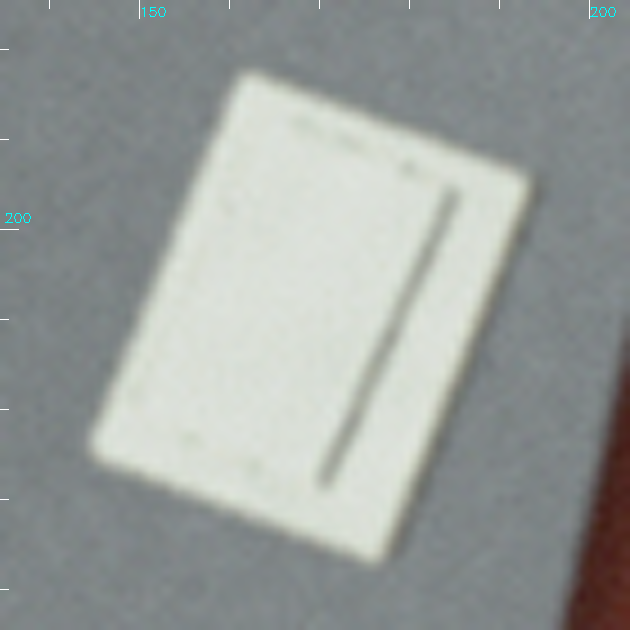

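```bash
python3 -m inch '-0.0236 0.0337 0 0 0 0.018 0;-0.0236 0.0337 0 0 0 0 0;-0.0236 0.0337 0 0 0 0 0;-0.0236 0.0337 0 0 0 0 0;-0.0236 0.0337 0 0 0 0 0;-0.0236 0.0337 0 0 0 0 0;-0.0236 0.0337 0 0 0 0 0;0 0 0.035 0 0 0 0;0 0 0 0 0 0 0;0 0 0 0 0 0 0'; python3 -c "
from h import *
print(un('top',177.75,212,.04)[:2]+.031*np.array([.392,.92]))
go(.419,.250,.0325,-23)"
```

```text
time: 39.38
tool_pos: [0.4221, 0.2517, 0.1056]
tool_rot: [-0.003, -0.553, 0.833, 0.0]
contact_force: [0.3, -0.2, 1.1]
gripper_width: 0.994
[0.41858985 0.24979767]
t 39.38 tcp [0.4221 0.2517 0.1056] jaw -112.9 tilt 0.34 gw 0.994 F [ 0.3 -0.2  1.1] j6 2.36
turn 0.0023 rad  shift mm [ 2.5  1.9 73.1]
```

```bash
python3 -m inch '0.002 0.001 0.03 0 0 0 0;0 0 0.025 0 0 0 0;0 0 0.015 0 0 0 0;0 0 0 0 0 0 0;0 0 0 0 0 0 0;0 0 0 0 0 0 0'; python3 -c "
from h import *
go(.419,.250,.0325,-23)
crop(grab_frame('scene'),'pics/s27.png',310,140,400,240,6)"
```

```text
time: 39.88
tool_pos: [0.4244, 0.2507, 0.0399]
tool_rot: [0.001, -0.551, 0.834, -0.0]
contact_force: [-0.6, -1.0, 0.5]
gripper_width: 0.998
t 39.88 tcp [0.4244 0.2507 0.0399] jaw -113.1 tilt 0.16 gw 0.998 F [-0.6 -1.   0.5] j6 2.36
turn -0.0015 rad  shift mm [2.8 4.7 7.4]
```

View pics/s27.png

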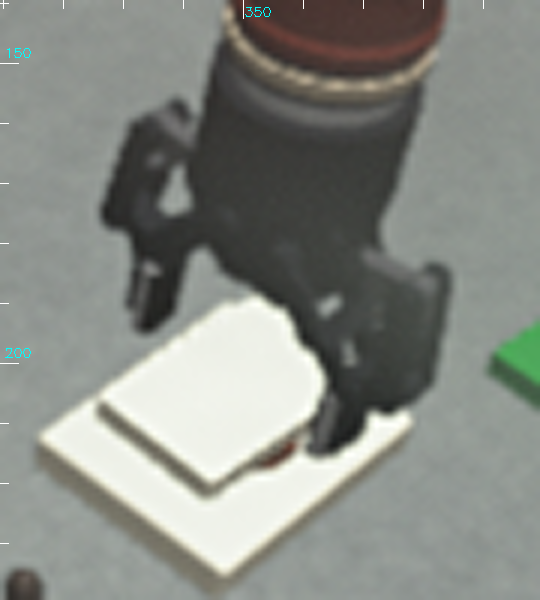

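```bash
python3 -m inch '0.0028 0.0047 0.0055 0 0 -0.001 0;0 0 0 0 0 0 0;0 0 0 0 0 0 0;0 0 0 0 0 0 0;0 0 0 0 0 0 0'; python3 -c "
from h import *
go(.419,.250,.0325,-23)"
```

```text
time: 40.35
tool_pos: [0.4173, 0.2502, 0.0328]
tool_rot: [0.0, -0.552, 0.834, -0.0]
contact_force: [-1.2, 0.2, -0.1]
gripper_width: 0.996
t 40.35 tcp [0.4173 0.2502 0.0328] jaw -113.0 tilt 0.03 gw 0.996 F [-1.2  0.2 -0.1] j6 2.36
turn 0.0008 rad  shift mm [-0.5 -1.6  0.3]
```

```bash
python3 -m inch '-0.0005 -0.0015 0 0 0 0 0.15;0 0 0 0 0 0 0.15;0 0 0 0 0 0 0.2;0 0 0 0 0 0 0.22;0 0 0 0 0 0 1;0 0 0 0 0 0 1;0 0 0 0 0 0 1;0 0 0 0 0 0 1'; python3 -c "
from h import *
go(.419,.250,.0325,-23)"; python3 -m inch '0 0 -0.004 0 0 0 1;0 0 -0.004 0 0 0 1;0 0 -0.006 0 0 0 1;0 0 -0.01 0 0 0 1;0 0 0 0 0 0 1;0 0 0 0 0 0 1'; python3 -c "
from h import *
go(.443,-.2675,.15,17.2)
crop(grab_frame('scene'),'pics/s28.png',310,130,400,250,5)"
```

```text
time: 41.02
tool_pos: [0.4193, 0.2502, 0.0331]
tool_rot: [0.001, -0.552, 0.834, -0.0]
contact_force: [0.8, 0.9, 4.5]
gripper_width: 0.706
t 41.02 tcp [0.4193 0.2502 0.0331] jaw -113.0 tilt 0.07 gw 0.706 F [0.8 0.9 4.5] j6 2.36
turn 0.0005 rad  shift mm [0.3 0.2 0.6]
time: 41.52
tool_pos: [0.4195, 0.2503, 0.0577]
tool_rot: [0.001, -0.552, 0.834, -0.0]
contact_force: [-0.9, -0.7, -1.1]
gripper_width: 0.707
t 41.52 tcp [0.4195 0.2503 0.0577] jaw -113.0 tilt 0.13 gw 0.707 F [-0.9 -0.7 -1.1] j6 2.36
turn -0.7011 rad  shift mm [501.6 130.4 -92.7]
```

View pics/s28.png

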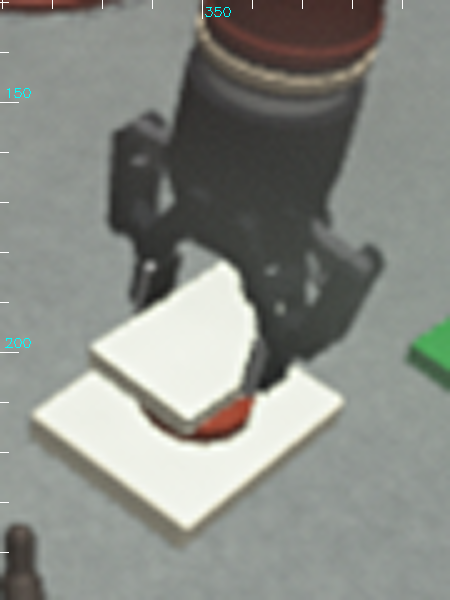

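```bash
python3 -m inch '0 0 -0.03 0 0 0 1;0 0 -0.03 0 0 0 1;0 0 -0.032 0 0 0 1;0 0 0 0 0 -0.1168 1;0 0 0 0 0 -0.1168 1;0 0 0 0 0 -0.1168 1;0 0 0 0 0 -0.1168 1;0 0 0 0 0 -0.1168 1;0 0 0 0 0 -0.1168 1;0 0 0 0 0 0 1'; python3 -m inch '0.0386 0.01 0 0 0 0 1;0.0386 0.01 0 0 0 0 1;0.0386 0.01 0 0 0 0 1;0.0386 0.01 0 0 0 0 1;0.0386 0.01 0 0 0 0 1;0.0386 0.01 0 0 0 0 1;0.0386 0.01 0 0 0 0 1;0.0386 0.01 0 0 0 0 1;0.0386 0.01 0 0 0 0 1;0.0386 0.01 0 0 0 0 1';python3 -c "
from h import *
go(.4432,-.2675,.10,17.2)"
```

```text
time: 42.4
tool_pos: [0.4184, 0.2498, 0.148]
tool_rot: [0.0, 0.805, -0.593, -0.0]
contact_force: [0.0, -0.6, -1.8]
gripper_width: 0.705
time: 43.23
tool_pos: [0.4367, -0.1503, 0.1484]
tool_rot: [-0.0, 0.804, -0.595, 0.0]
contact_force: [1.0, 0.3, -1.1]
gripper_width: 0.705
t 43.23 tcp [ 0.4367 -0.1503  0.1484] jaw -73.0 tilt 0.02 gw 0.705 F [ 1.   0.3 -1.1] j6 0.78
turn -0.0041 rad  shift mm [113.9  28.5  48.4]
```

```bash
python3 -m inch '0.038 0.0095 0 0 0 -0.004 1;0.038 0.0095 0 0 0 0 1;0.038 0.0095 0 0 0 0 1;0 0 0.03 0 0 0 1;0 0 0.03 0 0 0 1;0 0 0 0 0 0 1;0 0 0 0 0 0 1;0 0 0 0 0 0 1'; python3 -c "
from h import *
crop(grab_frame('scene'),'pics/s29.png',110,90,230,200,5)
go(.4427,-.2673,.0455,17.2)"
```

```text
time: 43.9
tool_pos: [0.4445, -0.2656, 0.0895]
tool_rot: [0.0, 0.806, -0.592, 0.0]
contact_force: [-0.6, -0.2, -0.8]
gripper_width: 0.707
t 43.95 tcp [ 0.4451 -0.266   0.0905] jaw -72.6 tilt 0.16 gw 0.703 F [-0.4 -0.5 -1.4] j6 0.58
turn 0.0035 rad  shift mm [ 0.4  2.7 45. ]
```

View pics/s29.png

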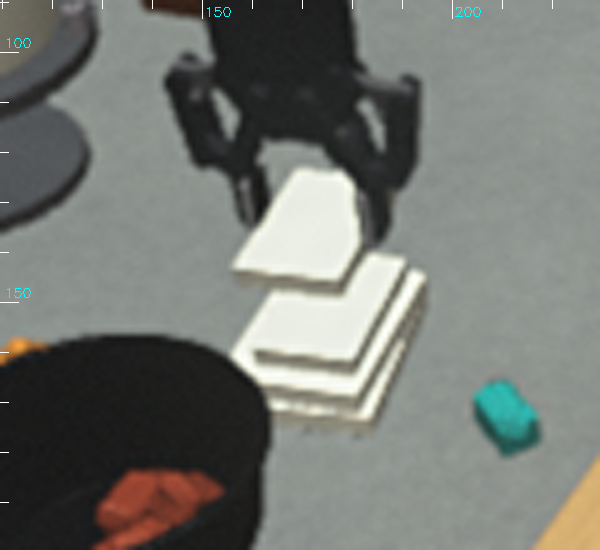

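```bash
python3 -m inch '0.0004 0.001 0.02 0 0 0 1;0 0 0.014 0 0 0 1;0 0 0.007 0 0 0 1;0 0 0.0015 0 0 0 1;0 0 0 0 0 0 1;0 0 0 0 0 0 1;0 0 0 0 0 0 1'; python3 -m inch '0 0 0.001 0 0 0 1;0 0 0 0 0 0 1;0 0 0 0 0 0 1;0 0 0 0 0 0 1'
```

```text
time: 44.53
tool_pos: [0.4441, -0.2669, 0.0475]
tool_rot: [0.0, 0.806, -0.592, 0.001]
contact_force: [-0.6, -0.1, -1.8]
gripper_width: 0.7
time: 44.87
tool_pos: [0.4432, -0.2664, 0.0451]
tool_rot: [0.0, 0.806, -0.592, 0.0]
contact_force: [0.2, -0.4, -0.7]
gripper_width: 0.699
```

```bash
python3 -m inch '0 0 0.0006 0 0 0 1;0 0 0 0 0 0 1;0 0 0 0 0 0 1'; python3 -m inch '0 0 0.0005 0 0 0 1;0 0 0 0 0 0 1;0 0 0 0 0 0 1'
```

```text
time: 45.12
tool_pos: [0.4432, -0.2664, 0.0451]
tool_rot: [0.0, 0.806, -0.592, -0.0]
contact_force: [-3.3, 1.9, 5.9]
gripper_width: 0.705
time: 45.37
tool_pos: [0.4432, -0.2664, 0.0451]
tool_rot: [0.0, 0.806, -0.592, -0.0]
contact_force: [-3.4, 3.7, 9.0]
gripper_width: 0.703
```

```bash
python3 -m inch '0 0 -0.0005 0 0 0 0.25;0 0 0 0 0 0 0.15;0 0 0 0 0 0 0.05;0 0 0 0 0 0 0;0 0 -0.02 0 0 0 0;0 0 -0.04 0 0 0 0;0 0 -0.04 0 0 0 0;0 0 0 0 0 0 0;0 0 0 0 0 0 0;0 0 0 0 0 0 0'
python3 - <<'E'
from h import *
def red(n,x0,y0,x1,y1):
    im=grab_frame(n);h=cv2.cvtColor(im,cv2.COLOR_BGR2HSV)[y0:y1,x0:x1]
    m=((h[...,0]<9)|(h[...,0]>172))&(h[...,1]>110)&(h[...,2]>40)
    v,u=np.nonzero(m);return u.mean()+x0,v.mean()+y0
im=grab_frame('scene');crop(im,'pics/s30.png',110,90,230,200,5);crop(im,'pics/s30b.png',315,170,385,240,6)
a=red("scene",320,190,385,230);b=red("top",145,185,190,230);print(a,b)
print("low",un("scene",*a,.030)[:2],un("top",*b,.033)[:2])
go(.42,.25,.13,-21.5)
E
```

```text
time: 46.2
tool_pos: [0.4431, -0.2662, 0.1442]
tool_rot: [-0.0, 0.806, -0.592, 0.0]
contact_force: [-0.5, 0.5, -0.8]
gripper_width: 0.997
(np.float64(348.78073089700996), np.float64(208.56478405315613)) (np.float64(167.37979094076655), np.float64(209.21254355400697))
low [0.41859955 0.25223212] [0.41498952 0.25183402]
t 46.35 tcp [ 0.4422 -0.2655  0.1423] jaw -72.6 tilt 0.21 gw 0.999 F [ 0.1 -0.2  0.8] j6 0.58
turn 0.6791 rad  shift mm [-471.5  209.5   13.5]
```

View pics/s30.png

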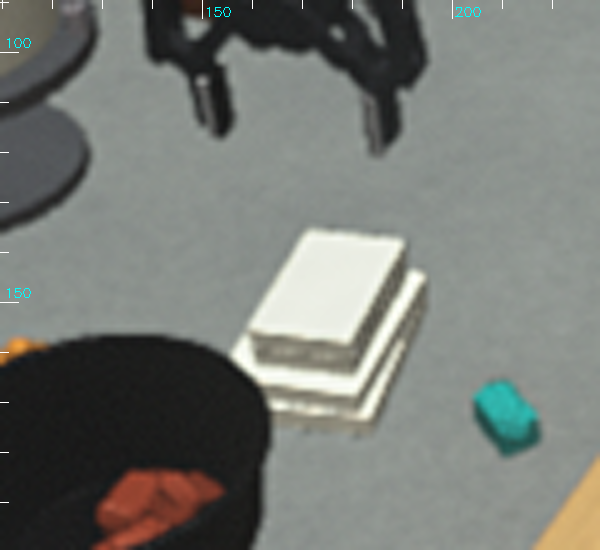

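View pics/s30b.png

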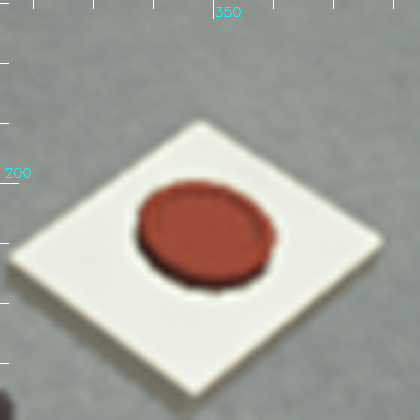

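```bash
python3 -m inch '0 0 0 0 0 0.1131 0;0 0 0 0 0 0.1131 0;0 0 0 0 0 0.1131 0;0 0 0 0 0 0.1131 0;0 0 0 0 0 0.1131 0;0 0 0 0 0 0.1131 0;-0.0363 0.0164 0 0 0 0 0;-0.0363 0.0164 0 0 0 0 0;-0.0363 0.0164 0 0 0 0 0;-0.0363 0.0164 0 0 0 0 0'; python3 -m inch '-0.0363 0.0164 0 0 0 0 0;-0.0363 0.0164 0 0 0 0 0;-0.0363 0.0164 0 0 0 0 0;-0.0363 0.0164 0 0 0 0 0;-0.0363 0.0164 0 0 0 0 0;-0.0363 0.0164 0 0 0 0 0;-0.0363 0.0164 0 0 0 0 0;-0.0363 0.0164 0 0 0 0 0;-0.0363 0.0164 0 0 0 0 0;0 0 0.03 0 0 0 0';python3 -m inch '0 0 0.03 0 0 0 0;0 0 0 0 0 0 0;0 0 0 0 0 0 0;0 0 0 0 0 0 0'; python3 -c "
from h import *
go(.4168,.252,.0195,-21.5)"
```

```text
time: 47.18
tool_pos: [0.434, -0.1055, 0.1427]
tool_rot: [-0.001, -0.562, 0.827, 0.001]
contact_force: [1.1, -0.5, -0.3]
gripper_width: 0.999
time: 48.02
tool_pos: [0.42, 0.2579, 0.1191]
tool_rot: [0.006, -0.566, 0.825, 0.0]
contact_force: [1.6, -0.3, 1.1]
gripper_width: 1.005
time: 48.35
tool_pos: [0.4177, 0.2506, 0.0848]
tool_rot: [-0.0, -0.563, 0.827, 0.0]
contact_force: [0.5, -0.2, 1.0]
gripper_width: 1.002
t 48.35 tcp [0.4177 0.2506 0.0848] jaw -111.5 tilt 0.02 gw 1.002 F [ 0.5 -0.2  1. ] j6 2.33
turn -0.0001 rad  shift mm [-1.   1.3 65.3]
```

```bash
python3 -m inch '-0.001 0.001 0.025 0 0 0 0;0 0 0.025 0 0 0 0;0 0 0.014 0 0 0 0;0 0 0 0 0 0 0;0 0 0 0 0 0 0;0 0 0 0 0 0 0.15;0 0 0 0 0 0 0.22;0 0 0 0 0 0 0.25;0 0 0 0 0 0 0.25'; python3 -c "
from h import *
go(.4168,.252,.0195,-21.5)
crop(grab_frame('scene'),'pics/s31.png',310,140,400,240,6)"
```

```text
time: 49.1
tool_pos: [0.4178, 0.2525, 0.0217]
tool_rot: [0.001, -0.563, 0.826, -0.0]
contact_force: [-0.6, -0.1, -0.4]
gripper_width: 0.75
t 49.10 tcp [0.4178 0.2525 0.0217] jaw -111.5 tilt 0.13 gw 0.750 F [-0.6 -0.1 -0.4] j6 2.34
turn 0.0004 rad  shift mm [0.8 0.7 2.2]
```

View pics/s31.png

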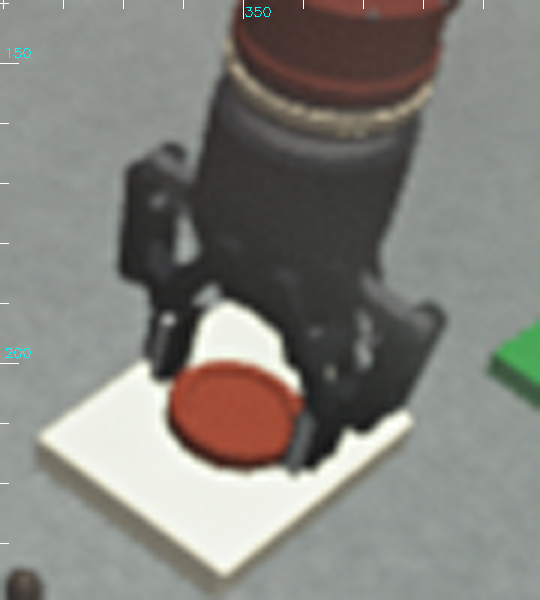

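```bash
python3 -m inch '0 0 0.002 0 0 0 0.25;0 0 0 0 0 0 0.25;0 0 0 0 0 0 1;0 0 0 0 0 0 1;0 0 0 0 0 0 1;0 0 0 0 0 0 1'; python3 -c "
from h import *
go(.4168,.252,.0195,-21.5)"; python3 -m inch '0 0 -0.006 0 0 0 1;0 0 -0.01 0 0 0 1;0 0 -0.03 0 0 0 1;0 0 -0.04 0 0 0 1;0 0 -0.04 0 0 0 1;0 0 0 0 0 -0.1144 1;0 0 0 0 0 -0.1144 1;0 0 0 0 0 -0.1144 1;0 0 0 0 0 -0.1144 1;0 0 0 0 0 0 1'; python3 -c "
from h import *
crop(grab_frame('scene'),'pics/s32.png',310,100,400,240,4)
go(.484,.0005,.06,4.6)"
```

```text
time: 49.65
tool_pos: [0.4173, 0.2524, 0.0189]
tool_rot: [0.0, -0.563, 0.826, -0.0]
contact_force: [0.0, -0.4, 3.7]
gripper_width: 0.656
t 49.65 tcp [0.4173 0.2524 0.0189] jaw -111.5 tilt 0.04 gw 0.656 F [ 0.  -0.4  3.7] j6 2.34
turn 0.0006 rad  shift mm [ 0.5  0.3 -0.6]
time: 50.48
tool_pos: [0.4168, 0.2521, 0.1449]
tool_rot: [-0.0, 0.736, -0.677, 0.0]
contact_force: [1.1, -0.4, -1.8]
gripper_width: 0.65
t 50.53 tcp [0.4167 0.2521 0.1448] jaw -85.4 tilt 0.02 gw 0.648 F [-0.4 -0.  -1. ] j6 1.88
turn 0.0003 rad  shift mm [256.2 -46.8  84.8]
```

View pics/s32.png

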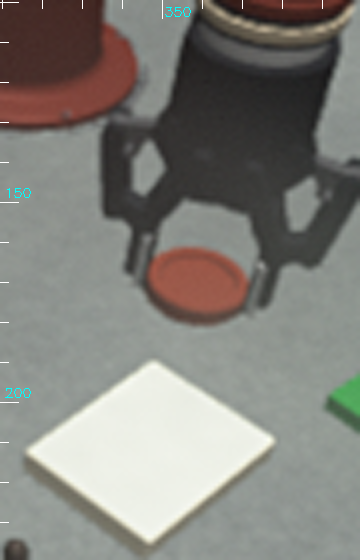

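Contact TCP expected ≈ 0.0139.

```bash
python3 -m inch '0.0366 -0.0067 0 0 0 0 1;0.0366 -0.0067 0 0 0 0 1;0.0366 -0.0067 0 0 0 0 1;0.0366 -0.0067 0 0 0 0 1;0.0366 -0.0067 0 0 0 0 1;0.0366 -0.0067 0 0 0 0 1;0.0366 -0.0067 0 0 0 0 1;0 0 0.03 0 0 0 1;0 0 0.03 0 0 0 1;0 0 0.03 0 0 0 1'; python3 -m inch '0 0 0.02 0 0 0 1;0 0 0.006 0 0 0 1;0 0 0 0 0 0 1;0 0 0 0 0 0 1;0 0 0 0 0 0 1'; python3 -c "
from h import *
go(.484,.0005,.0139,4.6)
crop(grab_frame('scene'),'pics/s33.png',150,130,310,290,4)"
```

```text
time: 51.37
tool_pos: [0.4857, -0.0004, 0.0543]
tool_rot: [-0.001, 0.734, -0.679, 0.001]
contact_force: [-0.3, -0.4, -0.3]
gripper_width: 0.652
time: 51.78
tool_pos: [0.4865, 0.0006, 0.0305]
tool_rot: [-0.001, 0.736, -0.677, 0.001]
contact_force: [0.5, 0.6, 0.3]
gripper_width: 0.649
t 51.78 tcp [0.4865 0.0006 0.0305] jaw -85.3 tilt 0.20 gw 0.649 F [0.5 0.6 0.3] j6 1.34
turn 0.0021 rad  shift mm [-0.1  2.6 16.6]
```

View pics/s33.png

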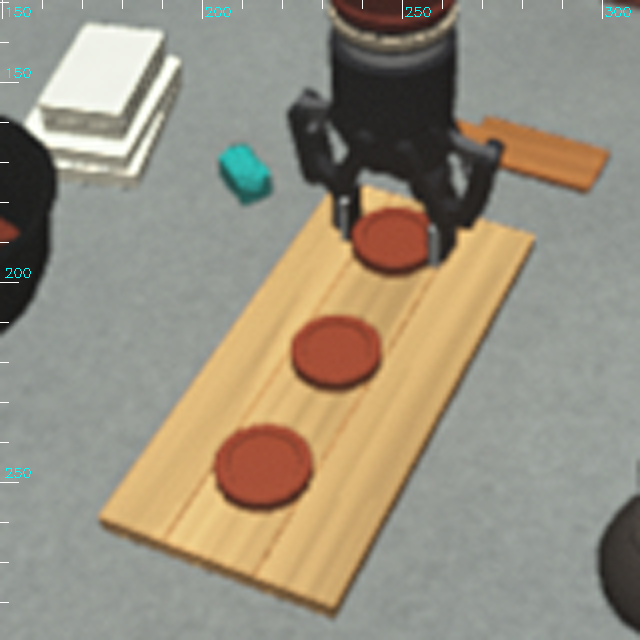

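```bash
python3 -m inch '0 0 0.009 0 0 0 1;0 0 0.0045 0 0 0 1;0 0 0 0 0 0 1;0 0 0 0 0 0 1;0 0 0 0 0 0 1'; python3 -m inch '0 0 0.0012 0 0 0 1;0 0 0 0 0 0 1;0 0 0 0 0 0 1'
```

```text
time: 52.25
tool_pos: [0.4848, 0.0008, 0.0149]
tool_rot: [0.0, 0.736, -0.677, -0.0]
contact_force: [-0.7, -0.0, -0.8]
gripper_width: 0.643
time: 52.5
tool_pos: [0.4851, 0.0007, 0.0139]
tool_rot: [-0.0, 0.736, -0.677, 0.0]
contact_force: [0.5, -0.2, -0.3]
gripper_width: 0.649
```

```bash
python3 -m inch '0 0 0.0007 0 0 0 1;0 0 0 0 0 0 1;0 0 0 0 0 0 1'; python3 -m inch '0 0 0 0 0 0 0.3;0 0 0 0 0 0 0.2;0 0 0 0 0 0 0.1;0 0 0 0 0 0 0.05;0 0 -0.02 0 0 0 0;0 0 -0.04 0 0 0 0;0 0 -0.04 0 0 0 0;0 0 -0.04 0 0 0 0;0 0 -0.03 0 0 0 0;0 0 0 0 0 0 0'; python3 -m inch '0.04 0 0 0 0 0 0;0.04 0 0 0 0 0 0;0.04 0 0 0 0 0 0;0.04 0 0 0 0 0 0;0.04 0 0 0 0 0 0;0.04 0 0 0 0 0 0;0.04 0 0 0 0 0 0;0.04 0 0 0 0 0 0;0.04 0 0 0 0 0 0;0.04 0 0 0 0 0 0'; python3 -c "
from h import *
cv2.imwrite('pics/sF.png',cv2.resize(grab_frame('scene'),(800,600)));im=grab_frame('top');crop(im,'pics/tF.png',210,80,420,230,3.7)"
```

```text
time: 52.75
tool_pos: [0.4851, 0.0007, 0.0139]
tool_rot: [0.0, 0.736, -0.677, -0.0]
contact_force: [-3.2, 0.1, 5.9]
gripper_width: 0.653
time: 53.58
tool_pos: [0.4892, 0.0001, 0.1916]
tool_rot: [-0.004, 0.736, -0.677, 0.006]
contact_force: [0.5, 0.3, 0.3]
gripper_width: 1.0
time: 54.42
tool_pos: [0.5175, -0.3997, 0.1818]
tool_rot: [-0.0, 0.736, -0.677, -0.001]
contact_force: [0.9, -0.3, 0.7]
gripper_width: 1.001
```

View pics/sF.png

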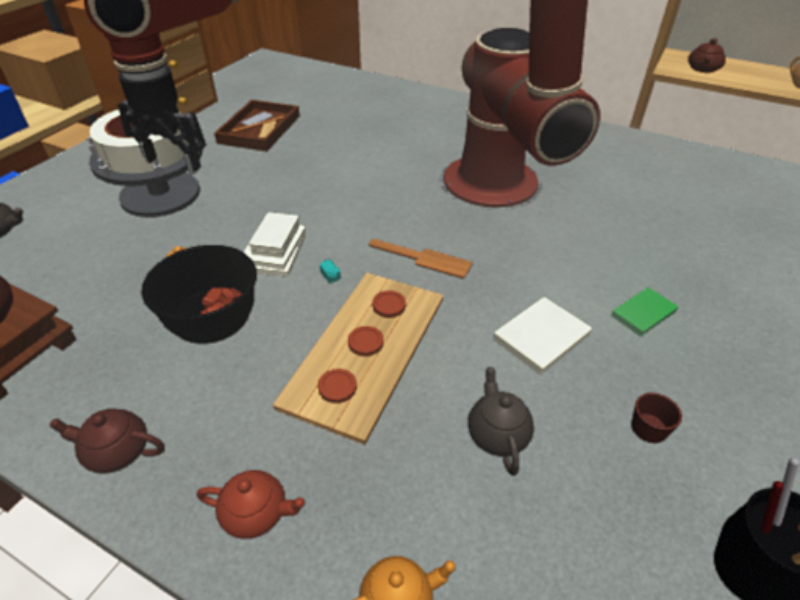

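View pics/tF.png

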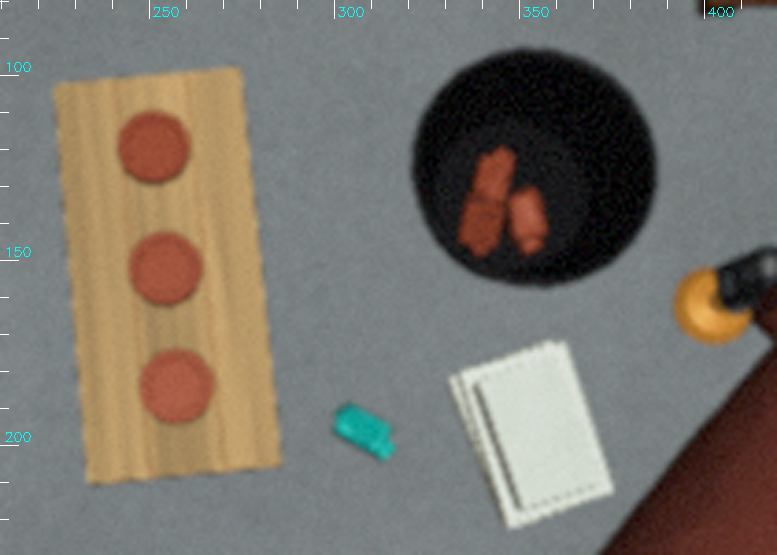

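```bash
python3 -c "
from plant import *
print(job_done())"
```

```text
the job is handed in; nothing more can be done
None
```

I cleared the three scraps on the board into the reclaim bowl. Then I unpacked the stack: all three coasters are in a row on the board, and both spacer bats are piled squarely on the spare bat pile. I handed the job in at about 55 s of the 210 s allowed.

- **Scraps:** measured in the top camera, they lie about 20, 24–30 and 41–51 mm from the bowl's centre, against the 74 mm limit. They look well below the rim.
- **Coasters:** they sit about 95 mm apart along the board's centre line, face up. Each was set down until light contact showed (about 5–6 N) before I opened the fingers.
- **Bats:** by the release positions they are within about 2 mm of the pile's centre and of each other, and within about 1° of its direction. Contact on set-down was about 9–10 N.
- **Bystanders and look-alikes:** the teapot and cup look unmoved in the last scene picture. The lid appears in its original place in the top picture, partly behind the gripper. I left the turquoise and green look-alikes alone.

The two cameras disagreed by about 3–5 mm on positions, up to 8 mm at the drying slab. I used their average, which matched where the gripper placed the first coaster to within 1 mm. No check failed, and no scrap was seen to be knocked aside during the run.

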